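Set the nut and flip the cam clamp on a phone

ROBOT

A 6-joint arm with a two-finger parallel gripper is mounted at the origin on the work surface; the furniture and walls round the work are solid. World frame = base frame: x ahead of the robot, y to its left, z up, the work surface at z = 0. Lengths are in mm, angles in rad, forces in N, time in s.
With the tool pointing down it reaches from about 350 to 775 mm from the base axis. Payload 7.3 kg.
Tool frame: the origin (TCP) lies at the very end of the fingers, on their centre line; the grasp point (between the pads) lies 19 mm behind it; z points along the fingers, x is the direction in which the jaws open and shut, and the axes are right-handed (so a half turn about z gives the same grasp; the last joint's range is limited). The gripper opens to 92 mm and grips with 3 to 60 N. Pads are 19 mm wide; open, the fingers measure 130 mm over their backs; the gripper's body (75 mm by 190 mm) begins 47 mm behind the grasp point.
Start: joints at [-1.409, 0.342, 1.524, -0, 1.275, -0.146], TCP at [159.078, -500.339, 226.741] pointing down, gripper open.
Joint ranges: [-2.53, 2.53], [-0.77, 2.02], [0.04, 2.7], [-1, 4.14], [0.28, 2.66], [-3.11, 3.11]. Speed limits (rad/s): [2.57, 2.57, 3.14, 3.14, 3.14, 3.14].

INTERFACE

Orientations are given as [roll, pitch, yaw] about the fixed x, y, z axes, in that order (R = Rz(yaw) Ry(pitch) Rx(roll)).
In Python, from plant import bot, capture, camera_params gives the robot as it stands.
- The arm moves only by the shell command python3 -m jog 'ROWS' [OPENING]. ROWS is a JSON object of lists of equal length, an entry for each row: "xyz": the shift along the world's x, y, z as a fraction of full scale, a list of three; "angular": the turn, a rotation vector about the world's x, y, z as a fraction of full scale, a list of three. In form: {"xyz": [[x, y, z], ...], "angular": [[wx, wy, wz], ...]}. A call has 1 to 10 rows; each row shifts and turns the pose as measured when the row begins; what a row does not reach is not made up. Full scale, the value 1, is 2 cm for a shift and 6 degrees for a turn. A row lasts 1/10 s, in which the tool goes at most 50 mm and 8.59 degrees, less where a joint would pass 70% of its speed; a pose out of reach is approached as far as the arm can. A call with a number of a shift or a turn outside -1 to 1 is refused whole. A call with a gripper value outside its range is refused whole. OPENING is the closure, from -1 (fully open) to 1 (shut), set as the call begins (- or left out, the last holds). The fingers move at their own pace and stop on an object; the grip force is fixed at half the most. Time passes only in rows, so rows that do not move let the fingers close. It gives the time, the measured TCP pose, the force and the opening at its end, in the units of the state.
- bot.get_obs(): the state, without advancing time (a new reading comes with each control period).
- capture(name): name is "scene" or "top"; returns the picture (480x640x3 uint8, red, green, blue); there is no depth.
- camera_params(name): a dict with "fx", "fy", "cx", "cy" (pixels), "k1" (the pictures are not rectified: a ray, as slopes to the right and down, at radius r is drawn at 1 + k1 r^2 times it, then the intrinsics apply), "rvec" (rotation vector, rad) and "tvec" (3), from world to camera coordinates, as OpenCV has them. Camera axes: x right, y down, z forward; pixel columns grow to the right and rows downward; lengths in mm; the calibration is good to about 2 mm. A picture is of the moment at which its call begins. camera_params takes no time and is no camera call.
- bot.close_job(): hands the job in, once; it reports no verdict.
The state is a dict: "time": time; "joint_positions": joint angles; "dq": joint speeds; "tau": joint torques, N m; "tool_pos": TCP position; "tcp_rot": TCP orientation; "contact_force": force on the tool from outside, world axes, zero at the start; "moment": the same for the moment, N m; "grip_width": finger opening in mm.
Only numpy, scipy, OpenCV 4.12 (cv2) and the standard library are available. Lean on these libraries where they do the work, as an engineer would, in place of code of your own. Each camera call takes 0.05 s, during which the arm holds its last target.

TASK

Clamp the mobile phone in the repair fixture: with the lever up, screw the knurled nut on the clamp's arm clockwise until the lever, when flipped, begins to bite about a third of the way through its swing, then flip the lever fully down so that it stays there and the phone is held with about 63 N. Feel for the bite, since the pad's height is not known; never turn the nut while the lever is down, do not crush the phone, and do not knock over the glue bottle behind the clamp.

Things in the scene. Friction and masses are not known exactly. Their poses are not given: they have to be found in the camera images.
- clamp: fixed steel clamp post on the base plate. Origin at its foot, 8 mm above the table, z up. Its arm runs along +y over the phone and carries the nut and, below it, a spindle with a sprung rubber pad (28 mm across). The lever falls towards -y; x is its hinge line. With the lever up the pad starts 6 to 12 mm above the phone; from first touch its force grows by 14 N per mm of travel (spring and frame together)
- knurled_nut: round knurled nut, 47 mm across, 26 mm high, axis vertical, 100 mm along the clamp's +y; origin at its centre, 129 mm above the table with the lever up. Grip from above in any yaw. Clockwise lowers the pad 2.5 mm per rad (1 to 4 rad needed, by regrasping), not the nut. Friction 0.45 N m, stays as left. Under it 12 mm of collar, then the 26 mm wide arm; the spindle tip stands up to 10 mm above it
- cam_lever (a joint): lever angle: 0 = up (open), 1.5 rad = flat towards the clamp's -y (fully down). Arm, nut and pad sink by 0, 2.1, 4.1, 5.9, 7.1, 7.9, 8.0, 8.0 mm at 0, 0.25, 0.5, 0.75, 1, 1.25, 1.42, 1.5 rad. Right: pad first touches after 3.5 mm of that (0.42 rad), so 63 N when down; 45 to 82 N is accepted. Dead point at 1.42 rad: down, it stays; half way it springs back if loaded
- lever_grip (a point): centre of the black round grip bar at the lever's end, 110 mm from the pivot: 22 mm in diameter, 28 mm long along the clamp's x. Pinch its two ends from above, fingers closing along the clamp's x; it turns between them. The lever's shaft below it is 12 mm wide
- lever_pivot (a point): the lever's pivot on the post, 128 mm above the table. Torque to swing the lever: 0.15 N m of friction (1.4 N at the grip) plus, once the pad touches, pad force x arm travel per rad: some 0.2 N m more at 0.9 rad when set right, none at the end. Pressing on the nut or arm with over 15 N also moves the lever
- nest: fixed aluminium base plate, 150 x 215 mm, origin on the table right below the clamp post, axes as the clamp's. The phone's pocket is centred 100 mm along its +y: floor 12 mm above the table, low rim
- handset: the mobile phone, 108 x 46 x 16 mm, lying face up in the pocket under the pad, long side along the clamp's x; origin at the centre of its underside
- glue_bottle: slim glue bottle, 101 mm tall, 25 mm across, standing behind the clamp; origin at the centre of its foot
Not all that is in view belongs to the job. What is shaped like the handset but red is not meant.

How it is judged:
By the outcome, as a careful person would: the job done as asked, in the order asked, and still so for the second after the job is handed in, with the robot touching nothing.
It also fails if it takes over 72 s, if anything falls off the work surface, if the arm or the gripper's body presses on something with over 40 N, if the wrist force passes 120 N, or if a joint passes its speed limit or range.

## Working session

There is one attempt and no reset: what is moved stays moved. The work goes in short steps, Python scripts to look and compute and a shell command to move; the robot and the scene stay as the last step left them, time stands still between calls to the robot, and variables do not carry over. Pictures are saved under pics/ and viewed, and the job is handed in when it is done.

```bash
ls; mkdir -p pics; python3 - <<'E'
from plant import bot,capture,camera_params
import cv2
for n in("scene","top"):
    cv2.imwrite(f"pics/{n}0.png",capture(n)[:,:,::-1]); print(n,camera_params(n))
print(bot.get_obs())
E
```

```text
pics
scene {'fx': 547.36684821035, 'fy': 547.36684821035, 'cx': 331.33415964042024, 'cy': 245.39651556510216, 'k1': -0.039173902482508335, 'rvec': array([ 2.02780503, -0.63653851,  0.35654261]), 'tvec': array([-426.86704072,  202.19108595, 1045.05516748])}
top {'fx': 529.8209339022735, 'fy': 529.8209339022735, 'cx': 321.8174859966154, 'cy': 239.89604229075914, 'k1': -0.10433790576590295, 'rvec': array([ 2.14393226, -2.12478053,  0.23092523]), 'tvec': array([-131.9182368 ,  483.50343223, 1116.00842327])}
{'time': 0.1, 'joint_positions': array([-1.40902090e+00,  3.42646000e-01,  1.52491326e+00, -2.44383983e-05,
        1.27540165e+00, -1.45989256e-01]), 'dq': array([-0.00020001, -0.00043598, -0.00222039, -0.00184501, -0.00018444,
        0.00150113]), 'tau': array([ 4.73466957e-05, -4.32007849e+01, -2.44691902e+01,  7.19163590e-02,
        5.26440656e-02, -4.01041495e-05]), 'tool_pos': array([ 158.99840041, -499.96536326,  226.12099309]), 'tcp_rot': array([-3.14141673e+00,  1.35709874e-03, -1.26302439e+00]), 'contact_force': array([-0.26163835,  0.10240341, -0.23660741]), 'moment': array([-0.0022361 ,  0.00224727,  0.00233275]), 'grip_width': 91.8837843359129}
```

```bash
sleep 1
```

```text
(no output)
```

View pics/scene0.png

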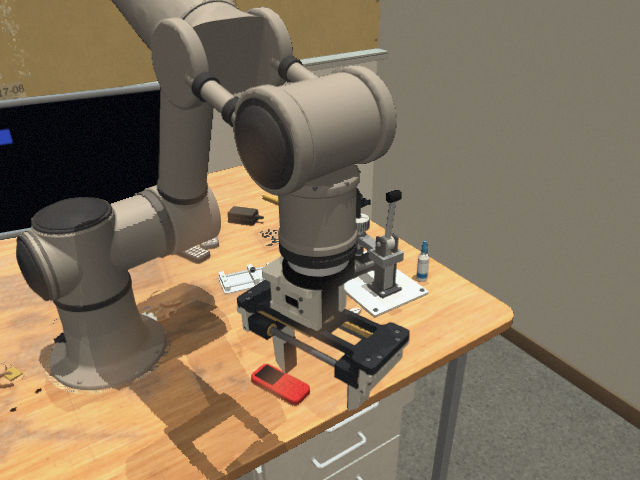

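View pics/top0.png

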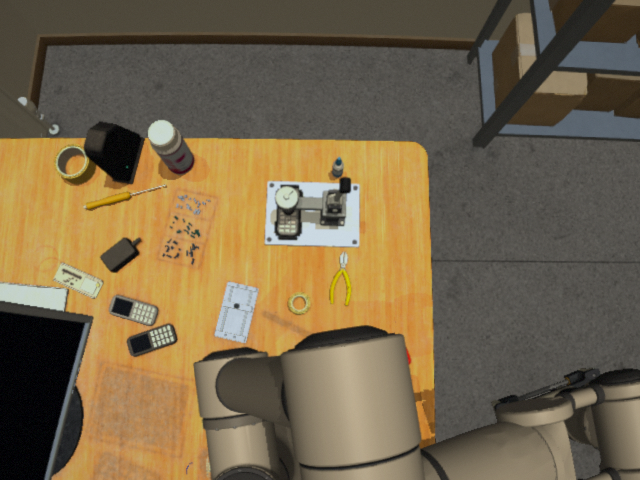

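The top view shows the clamp post at (333,208), the lever grip at (345,185), the nut at (288,198) with the phone below it, and the glue bottle at (338,168). I'll crop closer.

```bash
cat > h.py <<'E'
import numpy as np,cv2
from plant import bot,capture,camera_params
def cp(n):
    p=camera_params(n);K=np.array([[p['fx'],0,p['cx']],[0,p['fy'],p['cy']],[0,0,1]]);d=np.array([p['k1'],0,0,0.])
    return K,d,np.array(p['rvec'],float),np.array(p['tvec'],float)
def ray(n,uv):
    K,d,r,t=cp(n);R=cv2.Rodrigues(r)[0]
    s=cv2.undistortPoints(np.array([[uv]],float),K,d)[0,0]
    return -R.T@t,R.T@np.array([s[0],s[1],1])
def atz(n,uv,z):
    c,v=ray(n,uv);return c+v*(z-c[2])/v[2]
def proj(n,P):
    K,d,r,t=cp(n);return cv2.projectPoints(np.array(P,float).reshape(-1,1,3),r,t,K,d)[0][:,0]
def tri(u1,u2):
    (a,v),(b,w)=ray("scene",u1),ray("top",u2)
    k=np.linalg.lstsq(np.c_[v,-w],b-a,rcond=None)[0];p,q=a+k[0]*v,b+k[1]*w
    return (p+q)/2,np.linalg.norm(p-q)
def crop(img,x0,y0,w,h,s,name):
    cv2.imwrite(name,cv2.resize(img[y0:y0+h,x0:x0+w],None,fx=s,fy=s,interpolation=cv2.INTER_CUBIC))
E
python3 - <<'E'
from h import *
crop(cv2.imread("pics/top0.png"),255,150,120,100,6,"pics/tc.png")
crop(cv2.imread("pics/scene0.png"),330,180,120,140,4,"pics/sc.png")
E
```

```text
(no output)
```

View pics/tc.png

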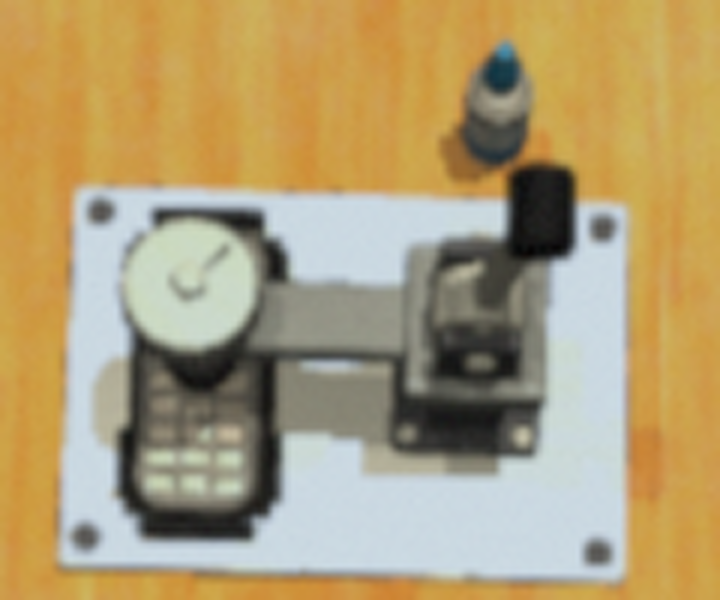

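View pics/sc.png

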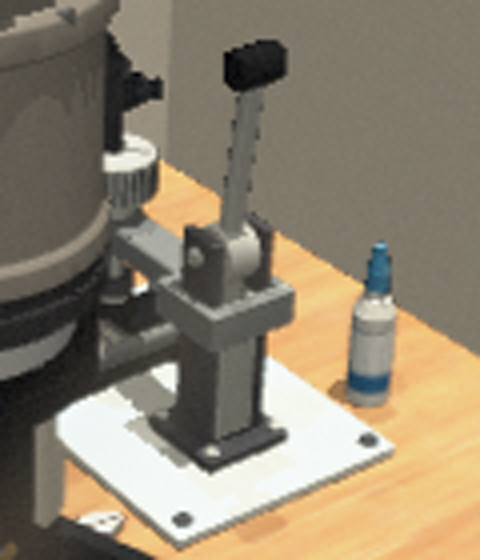

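```bash
python3 - <<'E'
from h import *
np.set_printoptions(precision=1,suppress=True)
T=lambda x,y:(255+(x+.5)/6-.5,150+(y+.5)/6-.5)
S=lambda x,y:(330+(x+.5)/4-.5,180+(y+.5)/4-.5)
C=np.array([atz("top",T(*c),8) for c in [(77,188),(628,205),(622,580),(60,567)]])
print(C,[np.linalg.norm(C[i]-C[i-1]) for i in range(4)],C.mean(0))
e=C[0]+C[3]-C[1]-C[2];print("yaw of +y",np.degrees(np.arctan2(e[1],e[0])))
e2=C[0]+C[1]-C[2]-C[3];print("side",np.degrees(np.arctan2(e2[1],e2[0])))
print("nut",atz("top",T(190,285),142))
print("grip",tri(S(255,65),T(541,210)), atz("top",T(541,210),238))
print("bottle foot~",atz("scene",S(368,398),0),atz("top",T(490,150),0),tri(S(380,245),T(504,46)))
E
```

```text
[[ 630.1   -1.5    8. ]
 [ 626.3 -214.9    8. ]
 [ 478.5 -211.5    8. ]
 [ 481.1    1.     8. ]] [np.float64(149.04549045998172), np.float64(213.52257700178194), np.float64(147.85730264665037), np.float64(212.53744150185076)] [ 554.  -106.7    8. ]
yaw of +y 89.14527697118892
side -1.1281342081556196
nut [554.9 -51.8 142. ]
grip (array([ 554.3, -165. ,  239. ]), np.float64(1.0022174332926574)) [ 554.2 -164.8  238. ]
bottle foot~ [ 657.6 -162.9    0. ] [ 650.3 -161.7    0. ] (array([ 657.2, -161.3,  100.6]), np.float64(0.0801349577138024))
```

Candidates for each item:
- **Phone under the pad:** (288,225). Other phones are at (134,310) and (152,340), and the red decoy is near (280,383) in the scene view. None of these need touching.
- **Nut:** white knurled disc at (287,197). The tape rings at (300,303) and (72,163) and the white bottle cap at (165,135) are lookalikes. The nut on the clamp's arm is confirmed in the crop.
- **Grip bar:** black, at (345,185).

Estimated positions are nut (555,-52), grip (554,-165,239) and bottle (657,-162). I'll approach the nut from above.

```bash
python3 -m jog '{"xyz":[[0,0,1],[0.2,0.2,1],[0.5,0.5,1],[0.8,0.8,1],[0.9,1,0.6],[0.9,1,0],[0.9,1,0],[0.9,1,0],[0.9,1,0],[0.9,1,0]],"angular":[[0,0,1],[0,0,1],[0,0,1],[0,0,1],[0,0,1],[0,0,1],[0,0,1],[0,0,1],[0,0,1],[0,0,1]]}' -1
python3 -m jog '{"xyz":[[0.9,1,0],[0.9,1,0],[0.9,1,0],[0.9,1,0],[0.9,1,0],[0.9,1,0],[0.9,1,0],[0.9,1,0],[0.9,1,0],[0.9,1,0]],"angular":[[0,0,1],[0,0,1],[0,0,1],[0,0,1],[0,0,1],[0,0,1],[0,0,0.5],[0,0,0],[0,0,0],[0,0,0]]}'
```

```text
time: 1.1
tool_pos: [298.5, -343.9, 317.0]
tcp_rot: [-3.139, 0.011, -0.181]
contact_force: [0.8, -1.1, 0.2]
grip_width: 92.0
time: 2.1
tool_pos: [483.4, -133.1, 313.8]
tcp_rot: [-3.133, 0.015, 0.533]
contact_force: [-0.6, -0.2, 0.1]
grip_width: 91.7
```

```bash
cat > st.py <<'E'
import sys;from h import *
from scipy.spatial.transform import Rotation as R
# usage st.py x y z yawdeg : prints total shift/turn in full-scale units
t=[float(a) for a in sys.argv[1:]]
o=bot.get_obs();q=R.from_euler('xyz',o['tcp_rot'])
d=(np.array(t[:3])-o['tool_pos'])/20
w=np.degrees((R.from_euler('xyz',[np.pi,0,np.radians(t[3])])*q.inv()).as_rotvec())/6
print("t%.2f"%o['time'],"pos",o['tool_pos'].round(1),"yaw %.1f"%np.degrees(o['tcp_rot'][2]),"need",d.round(2),w.round(2),"F",o['contact_force'].round(2),"M",o['moment'].round(3),"w %.1f"%o['grip_width'])
E
python3 -m jog '{"xyz":[[0.9,1,0],[0.9,1,0],[0.9,1,0],[0.5,0.6,0],[0,0,0]],"angular":[[0,0,0],[0,0,0],[0,0,0],[0,0,0],[0,0,0]]}'
python3 st.py 555 -52 112 30
```

```text
time: 2.6
tool_pos: [550.3, -55.1, 311.1]
tcp_rot: [-3.129, 0.018, 0.537]
contact_force: [0.4, 0.3, 0.8]
grip_width: 92.0
t2.60 pos [550.3 -55.1 311.1] yaw 30.7 need [ 0.23  0.16 -9.96] [-0.02 -0.21 -0.12] F [0.36 0.29 0.81] M [ 0.055 -0.144  0.053] w 92.0
```

Take a look while above, checking the camera for occlusion and descending partway.

```bash
python3 -m jog '{"xyz":[[0.23,0.16,-1],[0,0,-1],[0,0,-1],[0,0,-1],[0,0,-1],[0,0,-1],[0,0,0]],"angular":[[-0.02,-0.21,-0.12],[0,0,0],[0,0,0],[0,0,0],[0,0,0],[0,0,0],[0,0,0]]}'
python3 st.py 555 -52 112 30
python3 - <<'E'
from h import *
i=capture("scene")[:,:,::-1]; crop(i,300,130,180,160,4,"pics/s1.png")
i=capture("top")[:,:,::-1]; crop(i,255,130,130,110,5,"pics/t1.png")
E
```

```text
time: 3.3
tool_pos: [550.5, -57.5, 187.3]
tcp_rot: [3.139, 0.003, 0.521]
contact_force: [-0.6, -0.9, 0.7]
grip_width: 91.9
t3.30 pos [550.5 -57.5 187.3] yaw 29.8 need [ 0.22  0.27 -3.77] [ 0.03 -0.01  0.03] F [-0.61 -0.95  0.73] M [ 0.035 -0.148 -0.035] w 91.9
```

View pics/s1.png

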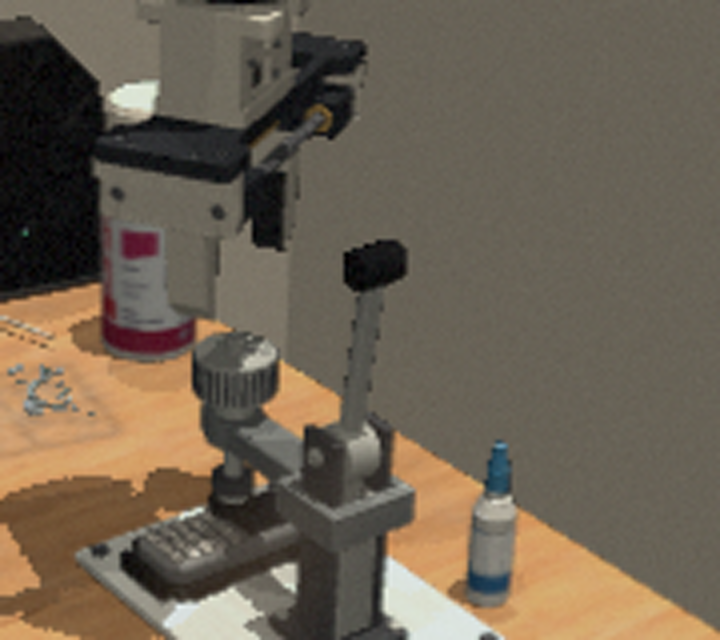

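View pics/t1.png

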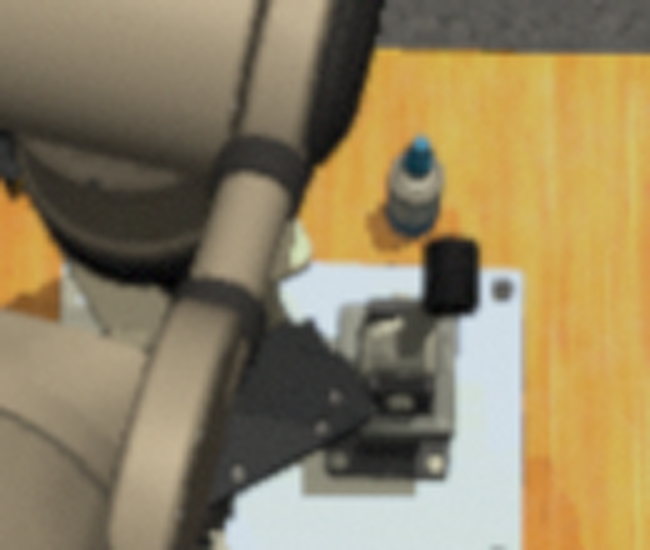

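```bash
python3 - <<'E'
from h import *
np.set_printoptions(precision=1,suppress=True)
T=lambda x,y:(255+(x+.5)/6-.5,150+(y+.5)/6-.5)
S=lambda x,y:(300+(x+.5)/4-.5,130+(y+.5)/4-.5)
print(tri(S(238,352),T(190,283)))
for z in(116,142):print(proj("scene",[555,-52,z])*1-[300,130])
print(tri(S(375,265),T(541,210)),"pivot-x side",atz("scene",S(317,457),128))
E
python3 -m jog '{"xyz":[[0.22,0.27,-0.8],[0,0,-0.8],[0,0,-0.6],[0,0,0]],"angular":[[0.03,0,0],[0,0,0],[0,0,0],[0,0,0]]}'
python3 st.py 555 -52 112 30
```

```text
(array([556.9, -52.4, 141.4]), np.float64(2.512814079817578))
[[57.6 98. ]]
[[57.8 87.7]]
(array([ 554.3, -165. ,  239. ]), np.float64(1.0022174332926574)) pivot-x side [ 536.6 -149.3  128. ]
time: 3.8
tool_pos: [559.6, -54.2, 151.2]
tcp_rot: [3.131, -0.01, 0.519]
contact_force: [-0.5, 0.5, -0.2]
grip_width: 91.7
t3.80 pos [559.6 -54.2 151.2] yaw 29.8 need [-0.23  0.11 -1.96] [0.04 0.14 0.04] F [-0.5   0.46 -0.17] M [ 0.006 -0.12  -0.04 ] w 91.7
```

```bash
python3 - <<'E'
from h import *
np.set_printoptions(precision=1,suppress=True)
for y in (-150,-157,-165):
  for x,z in ((554,128),(554,160),(536,128)):
    s=(proj("scene",[x,y,z])[0]-[300,130])*4; t=(proj("top",[x,y,z])[0]-[255,150])*6
    print(y,x,z,s,t)
E
python3 - <<'E'
from h import *
i=capture("scene")[:,:,::-1]; crop(i,360,180,60,80,9,"pics/s2.png")
E
```

```text
-150 554 128 [342.3 446.3] [473.5 299.5]
-150 554 160 [345.1 392.6] [478.2 274.6]
-150 536 128 [315.4 456.4] [473.4 350. ]
-157 554 128 [350.9 451.8] [493.7 299.8]
-157 554 160 [353.8 398. ] [499.  274.9]
-157 536 128 [324. 462.] [493.7 350.3]
-165 554 128 [360.8 458.2] [516.8 300.1]
-165 554 160 [363.9 404.2] [522.8 275.2]
-165 536 128 [333.8 468.5] [516.8 350.6]
```

View pics/s2.png

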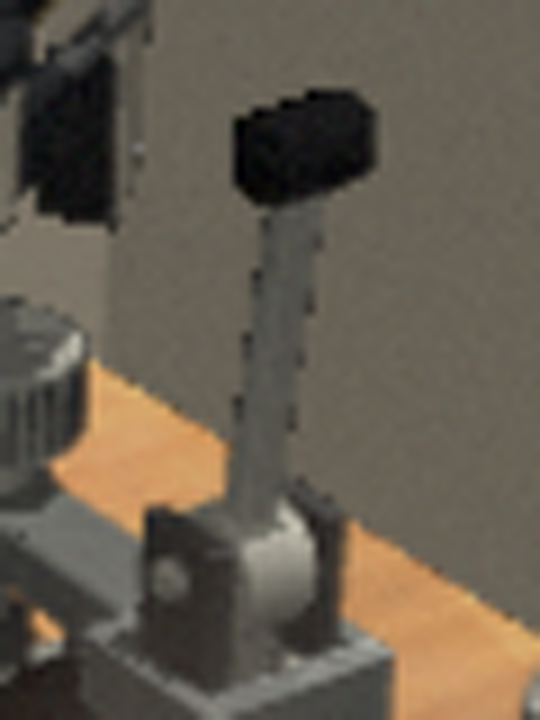

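```bash
python3 -m jog '{"xyz":[[-0.22,0.1,-0.6],[0,0,-0.6],[0,0,-0.5],[0,0,0],[0,0,0]],"angular":[[0.04,0.14,0.04],[0,0,0],[0,0,0],[0,0,0],[0,0,0]]}'
python3 st.py 555 -52 112 30
```

```text
time: 4.35
tool_pos: [556.2, -52.6, 117.2]
tcp_rot: [3.139, -0.002, 0.524]
contact_force: [0.7, -0.0, 1.2]
grip_width: 92.2
t4.35 pos [556.2 -52.6 117.2] yaw 30.0 need [-0.06  0.03 -0.26] [ 0.01  0.03 -0.  ] F [ 0.65 -0.    1.24] M [ 0.035 -0.18  -0.013] w 92.2
```

```bash
python3 -m jog '{"xyz":[[-0.03,0.03,-0.22],[0,0,0],[0,0,0],[0,0,0],[0,0,0],[0,0,0],[0,0,0]],"angular":[[0,0,0],[0,0,0],[0,0,0],[0,0,0],[0,0,0],[0,0,0],[0,0,0]]}' 1
python3 st.py 555 -52 112 30
```

```text
time: 5.05
tool_pos: [556.9, -51.7, 113.5]
tcp_rot: [3.138, -0.005, 0.524]
contact_force: [3.3, 2.6, -1.5]
grip_width: 46.3
t5.05 pos [556.9 -51.7 113.5] yaw 30.0 need [-0.09 -0.02 -0.07] [ 0.01  0.06 -0.  ] F [ 3.28  2.63 -1.47] M [ 0.3   -0.524  0.055] w 46.3
```

```bash
python3 -m jog '{"xyz":[[0.05,0.03,0],[0,0,0],[0,0,0],[0,0,0]],"angular":[[0,0,-0.7],[0,0,-0.9],[0,0,-0.9],[0,0,-0.9]]}'
python3 st.py 558 -51.5 113 -30
python3 -m jog '{"xyz":[[0,0,0],[0,0,0],[0,0,0],[0,0,0],[0,0,0],[0,0,0]],"angular":[[0,0,-0.9],[0,0,-0.9],[0,0,-0.9],[0,0,-0.9],[0,0,-0.9],[0,0,0]]}'
python3 st.py 558 -51.5 113 -30
```

```text
time: 5.45
tool_pos: [557.2, -51.6, 113.4]
tcp_rot: [3.136, -0.002, 0.161]
contact_force: [2.0, -0.2, -0.4]
grip_width: 46.4
t5.45 pos [557.2 -51.6 113.4] yaw 9.2 need [ 0.04  0.   -0.02] [ 0.05  0.01 -6.53] F [ 1.98 -0.21 -0.43] M [ 0.049 -0.306  0.452] w 46.4
time: 6.05
tool_pos: [557.5, -51.7, 113.4]
tcp_rot: [3.135, -0.003, -0.326]
contact_force: [-0.2, 1.0, -1.3]
grip_width: 46.4
t6.05 pos [557.5 -51.7 113.4] yaw -18.7 need [ 0.03  0.01 -0.02] [ 0.07 -0.   -1.89] F [-0.23  1.02 -1.29] M [ 0.06  -0.118 -0.273] w 46.4
```

```bash
python3 -m jog '{"xyz":[[0,0,0],[0,0,0],[0,0,0]],"angular":[[0,0,-0.8],[0,0,-0.7],[0,0,0]]}'
python3 st.py 558 -51.5 113 -27
python3 -m jog '{"xyz":[[0,0,0],[0,0,0],[0,0,0.5],[0,0,1],[0,0,1],[0,0,1]],"angular":[[0,0,0],[0,0,0],[0,0,0],[0,0,0],[0,0,0.5],[0,0,0.9]]}' -1
python3 st.py 554 -165 300 -1
```

```text
time: 6.35
tool_pos: [557.5, -51.7, 113.4]
tcp_rot: [3.134, -0.003, -0.479]
contact_force: [0.5, 0.6, -0.6]
grip_width: 46.4
t6.35 pos [557.5 -51.7 113.4] yaw -27.4 need [ 0.02  0.01 -0.02] [ 0.08 -0.01  0.07] F [ 0.52  0.62 -0.64] M [ 0.06  -0.086 -0.244] w 46.4
time: 6.95
tool_pos: [555.2, -51.7, 184.9]
tcp_rot: [3.132, 0.003, -0.319]
contact_force: [0.4, 1.0, -0.2]
grip_width: 88.9
t6.95 pos [555.2 -51.7 184.9] yaw -18.3 need [-0.06 -5.66  5.76] [ 0.08 -0.05  2.88] F [ 0.38  1.02 -0.24] M [ 0.023 -0.048  0.03 ] w 88.9
```

```bash
python3 -m jog '{"xyz":[[0,0,1],[0,0,1],[0,-0.2,1],[0,-0.7,1],[0,-0.9,0.8],[0,-1,0],[0,-1,0],[0,-0.9,0],[0,-0.2,0],[0,0,0]],"angular":[[0.08,0,0.9],[0,0,0.9],[0,0,0.9],[0,0,0.2],[0,0,0],[0,0,0],[0,0,0],[0,0,0],[0,0,0],[0,0,0]]}'
python3 st.py 556 -165 220 -1
python3 - <<'E'
from h import *
i=capture("top")[:,:,::-1]; crop(i,255,130,130,110,5,"pics/t2.png")
i=capture("scene")[:,:,::-1]; crop(i,330,130,120,140,4,"pics/s3.png")
E
```

```text
time: 7.95
tool_pos: [555.1, -152.6, 298.4]
tcp_rot: [3.136, -0.009, 0.012]
contact_force: [0.7, 0.0, -0.8]
grip_width: 91.9
t7.95 pos [ 555.1 -152.6  298.4] yaw 0.7 need [ 0.05 -0.62 -3.92] [ 0.05  0.08 -0.28] F [ 0.69  0.04 -0.84] M [ 0.046 -0.098 -0.004] w 91.9
```

View pics/s3.png

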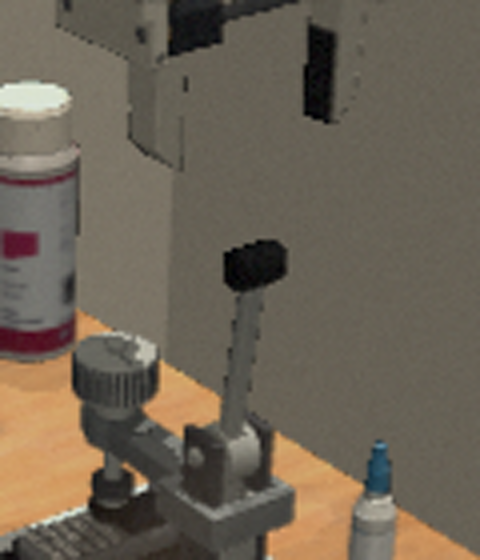

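View pics/t2.png

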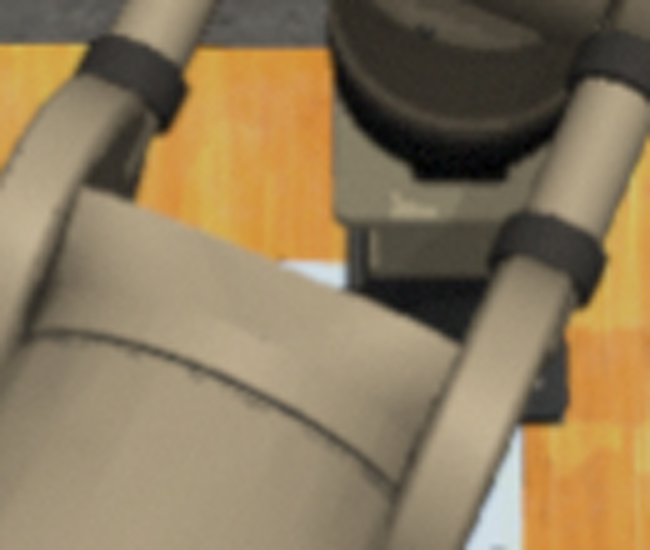

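The jaws straddle the grip above the lever, and the nut and lever are undisturbed. Descending.

```bash
python3 -m jog '{"xyz":[[0.05,-0.6,-0.6],[0,0,-1],[0,0,-1],[0,0,-1],[0,0,-0.3],[0,0,0]],"angular":[[0.05,0.08,-0.28],[0,0,0],[0,0,0],[0,0,0],[0,0,0],[0,0,0]]}'
python3 st.py 556 -165 220 -1
```

```text
time: 8.65
tool_pos: [555.8, -162.9, 214.4]
tcp_rot: [-3.14, 0.003, -0.019]
contact_force: [0.0, 0.4, -0.3]
grip_width: 91.6
t8.65 pos [ 555.8 -162.9  214.4] yaw -1.1 need [ 0.01 -0.11  0.28] [-0.02 -0.03  0.02] F [ 0.01  0.41 -0.26] M [-0.074 -0.127 -0.02 ] w 91.6
```

```bash
python3 -m jog '{"xyz":[[0,-0.1,0.24],[0,0,0],[0,0,0],[0,0,0],[0,0,0],[0,0,0],[0,0,0],[0,0,0],[0,0,0]],"angular":[[0,0,0],[0,0,0],[0,0,0],[0,0,0],[0,0,0],[0,0,0],[0,0,0],[0,0,0],[0,0,0]]}' 1
python3 st.py 556 -165 219 -1
```

```text
time: 9.55
tool_pos: [555.2, -165.6, 223.1]
tcp_rot: [3.141, 0.003, -0.02]
contact_force: [-8.1, 0.3, 3.6]
grip_width: 27.9
t9.55 pos [ 555.2 -165.6  223.1] yaw -1.1 need [ 0.04  0.03 -0.21] [ 0.   -0.03  0.02] F [-8.11  0.26  3.59] M [-0.045  1.258  0.032] w 27.9
```

```bash
python3 -m jog '{"xyz":[[-0.15,0,-0.1],[0,0.12,0],[0,0.1,0]],"angular":[[0,0,0],[0,0,0],[0,0,0]]}'
python3 st.py 554 -165 219 -1
python3 -m jog '{"xyz":[[-0.05,0.12,0],[0,0.12,0]],"angular":[[0,0,0],[0,0,0]]}'
python3 st.py 554 -165 219 -1
```

```text
time: 9.85
tool_pos: [555.0, -163.1, 223.4]
tcp_rot: [3.136, -0.006, -0.02]
contact_force: [0.6, -4.8, -0.4]
grip_width: 28.0
t9.85 pos [ 555.  -163.1  223.4] yaw -1.1 need [-0.05 -0.09 -0.22] [0.05 0.05 0.02] F [ 0.63 -4.83 -0.43] M [-1.031  0.058  0.005] w 28.0
time: 10.05
tool_pos: [555.2, -159.9, 223.7]
tcp_rot: [3.133, -0.009, -0.02]
contact_force: [-0.7, -3.7, 1.2]
grip_width: 27.7
t10.05 pos [ 555.2 -159.9  223.7] yaw -1.2 need [-0.06 -0.25 -0.23] [0.09 0.08 0.03] F [-0.7  -3.7   1.16] M [-0.949  0.174 -0.02 ] w 27.7
```

```bash
python3 -m jog '{"xyz":[[0,0.15,0],[0,0.15,0],[0,0,0]],"angular":[[0,0,0],[0,0,0],[0,0,0]]}'
python3 st.py 554 -165 219 -1
```

```text
time: 10.35
tool_pos: [555.3, -154.2, 223.9]
tcp_rot: [3.131, -0.009, -0.021]
contact_force: [1.8, -2.3, -0.3]
grip_width: 27.6
t10.35 pos [ 555.3 -154.2  223.9] yaw -1.2 need [-0.06 -0.54 -0.25] [0.1  0.08 0.03] F [ 1.76 -2.33 -0.32] M [-0.624 -0.128 -0.032] w 27.6
```

```bash
python3 -m jog '{"xyz":[[0,0.15,0],[0,0.15,0],[0,0.1,0]],"angular":[[0,0,0],[0,0,0],[0,0,0]]}'
python3 st.py 554 -165 219 -1
python3 - <<'E'
from h import *
i=capture("scene")[:,:,::-1]; crop(i,360,180,60,80,9,"pics/s4.png")
E
```

```text
time: 10.65
tool_pos: [555.3, -151.6, 223.9]
tcp_rot: [3.12, -0.01, -0.022]
contact_force: [1.5, -11.0, -1.7]
grip_width: 27.8
t10.65 pos [ 555.3 -151.6  223.9] yaw -1.2 need [-0.06 -0.67 -0.25] [0.21 0.09 0.04] F [  1.51 -10.99  -1.75] M [-1.811 -0.056  0.116] w 27.8
```

View pics/s4.png

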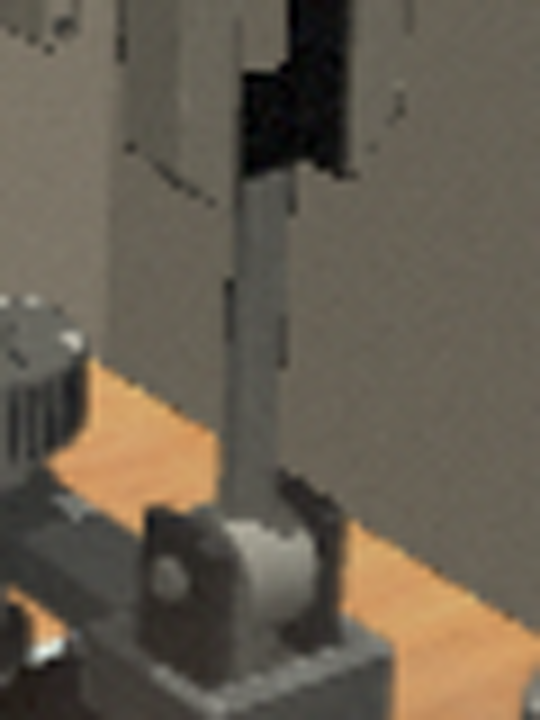

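The lever had been standing at about 0.12 rad. It now sits at its stop, with TCP y≈-152 at angle 0. Next is a test swing in small steps, feeling for the bite.

```bash
cat > lv.py <<'E'
import sys;from h import *
from scipy.spatial.transform import Rotation as R
Y0,Z0=-152.5,113.9
# usage: lv.py target angles... : prints angle, tangential resist, radial, and moves (full-scale) to successive angles
o=bot.get_obs();p=o['tool_pos'];F=o['contact_force']
a=np.arctan2(Y0-p[1],p[2]-Z0);r=np.hypot(Y0-p[1],p[2]-Z0)
t=np.array([-np.cos(a),-np.sin(a)]);n=np.array([-np.sin(a),np.cos(a)])
w=np.degrees((R.from_euler('xyz',[np.pi,0,np.radians(-1)])*R.from_euler('xyz',o['tcp_rot']).inv()).as_rotvec())/6
print("t%.2f a=%.3f r=%.1f resist=%.2f radial=%.2f Fx=%.1f M=%s w=%.1f pos %s turnfix %s"%(o['time'],a,r,-F[1:]@t,F[1:]@n,F[0],o['moment'].round(2),o['grip_width'],p.round(1),w.round(2)))
c=p[1:]
for b in map(float,sys.argv[1:]):
    q=np.array([Y0-110*np.sin(b),Z0+110*np.cos(b)]);print(b,((q-c)/20).round(2));c=q
E
python3 -m jog '{"xyz":[[0,-0.1,0],[0,-0.27,-0.01]],"angular":[[0.15,0.09,0],[0,0,0]]}'
python3 lv.py .1 .15 .2 .25
```

```text
time: 10.9
tool_pos: [555.1, -156.8, 223.7]
tcp_rot: [3.14, 0.001, -0.021]
contact_force: [0.2, 4.3, 3.3]
grip_width: 27.7
t10.90 a=0.039 r=109.9 resist=4.44 radial=3.08 Fx=0.2 M=[ 0.95 -0.05  0.04] w=27.7 pos [ 555.1 -156.8  223.7] turnfix [ 0.01 -0.01  0.04]
0.1 [-0.33 -0.02]
0.15 [-0.27 -0.03]
0.2 [-0.27 -0.05]
0.25 [-0.27 -0.06]
```

```bash
python3 -m jog '{"xyz":[[0,-0.27,-0.02],[0,-0.27,-0.02]],"angular":[[0,0,0],[0,0,0]]}' >/dev/null
python3 lv.py .15 .2 .25
python3 -m jog '{"xyz":[[0,-0.27,-0.04],[0,-0.27,-0.05]],"angular":[[0,0,0],[0,0,0]]}'>/dev/null
python3 lv.py .25 .3 .35
```

```text
t11.10 a=0.117 r=109.8 resist=4.51 radial=0.73 Fx=-0.9 M=[ 0.95 -0.23 -0.07] w=27.5 pos [ 554.9 -165.3  223. ] turnfix [-0.04 -0.01  0.03]
0.15 [-0.18 -0.01]
0.2 [-0.27 -0.05]
0.25 [-0.27 -0.06]
t11.30 a=0.213 r=109.8 resist=4.34 radial=1.54 Fx=-1.7 M=[ 0.93 -0.09  0.01] w=28.0 pos [ 554.7 -175.7  221.2] turnfix [-0.05 -0.02  0.02]
0.25 [-0.2  -0.04]
0.3 [-0.26 -0.07]
0.35 [-0.26 -0.09]
```

```bash
python3 -m jog '{"xyz":[[0,-0.26,-0.07],[0,-0.26,-0.08]],"angular":[[-0.03,0,0],[-0.03,0,0]]}' >/dev/null
python3 lv.py .35 .4 .45
python3 -m jog '{"xyz":[[0,-0.26,-0.1],[0,-0.25,-0.11]],"angular":[[-0.03,0,0],[-0.03,0,0]]}'>/dev/null
python3 lv.py .45 .5 .55
```

```text
t11.50 a=0.321 r=109.8 resist=5.07 radial=1.26 Fx=-0.9 M=[ 0.81 -0.02 -0.02] w=27.5 pos [ 554.5 -187.1  218.1] turnfix [ 0.01 -0.02  0.02]
0.35 [-0.16 -0.04]
0.4 [-0.26 -0.1 ]
0.45 [-0.25 -0.11]
t11.70 a=0.433 r=110.0 resist=3.28 radial=2.97 Fx=-1.5 M=[0.77 0.03 0.01] w=27.6 pos [ 554.3 -198.6  213.7] turnfix [ 0.08 -0.02  0.03]
0.45 [-0.09 -0.04]
0.5 [-0.24 -0.13]
0.55 [-0.24 -0.14]
```

```bash
python3 -m jog '{"xyz":[[0,-0.25,-0.11],[0,-0.24,-0.13]],"angular":[[-0.02,0,0],[-0.02,0,0]]}' >/dev/null
python3 lv.py .5 .55 .6 .65
```

```text
t11.90 a=0.543 r=110.3 resist=4.01 radial=1.40 Fx=-0.8 M=[ 0.73 -0.04  0.  ] w=27.6 pos [ 554.1 -209.4  208.3] turnfix [ 0.13 -0.03  0.03]
0.5 [0.21 0.1 ]
0.55 [-0.24 -0.14]
0.6 [-0.23 -0.15]
0.65 [-0.22 -0.16]
```

```bash
python3 -m jog '{"xyz":[[0,-0.23,-0.15],[0,-0.22,-0.16]],"angular":[[0.03,0,0],[0.03,0,0]]}' >/dev/null
python3 lv.py .7 .75
python3 -m jog '{"xyz":[[0,-0.21,-0.18],[0,-0.2,-0.19]],"angular":[[0.02,0,0],[0.02,0,0]]}'>/dev/null
python3 lv.py .8 .85
```

```text
t12.10 a=0.653 r=110.5 resist=4.37 radial=1.34 Fx=-1.5 M=[0.61 0.11 0.03] w=27.5 pos [ 553.9 -219.6  201.7] turnfix [ 0.07 -0.03  0.03]
0.7 [-0.19 -0.18]
0.75 [-0.21 -0.18]
t12.30 a=0.765 r=110.8 resist=4.61 radial=1.75 Fx=-1.5 M=[0.52 0.13 0.01] w=27.5 pos [ 553.7 -229.3  193.8] turnfix [ 0.03 -0.03  0.03]
0.8 [-0.11 -0.17]
0.85 [-0.19 -0.2 ]
```

```bash
python3 -m jog '{"xyz":[[0,-0.2,-0.19],[0,-0.19,-0.2]],"angular":[[0.02,0,0],[0.02,0,0]]}' >/dev/null
python3 lv.py .9 .95 1
```

```text
t12.50 a=0.876 r=111.3 resist=3.80 radial=0.41 Fx=-2.8 M=[0.52 0.06 0.03] w=28.0 pos [ 553.5 -238.   185.2] turnfix [-0.01 -0.04  0.03]
0.9 [-0.03 -0.15]
0.95 [-0.17 -0.22]
1.0 [-0.15 -0.23]
```

```bash
python3 -m jog '{"xyz":[[0,0.3,0.31],[0,0.4,0.37],[0,0.43,0.33],[0,0.46,0.29],[0,0.49,0.24],[0,0.51,0.19],[0,0.53,0.13],[0,0.54,0.08]],"angular":[[0,0,0],[0,0,0],[0,0,0],[0,0,0],[0,0,0],[0,0,0],[0,0,0],[0,0,0]]}'
python3 lv.py .1 0 -0.02
```

```text
time: 13.3
tool_pos: [554.9, -161.9, 224.1]
tcp_rot: [3.137, 0.002, -0.021]
contact_force: [5.1, -3.8, -8.8]
grip_width: 27.7
t13.30 a=0.085 r=110.6 resist=-4.56 radial=-8.39 Fx=5.1 M=[-0.98 -0.9   0.06] w=27.7 pos [ 554.9 -161.9  224.1] turnfix [ 0.04 -0.02  0.03]
0.1 [-0.08 -0.04]
0.0 [0.55 0.03]
-0.02 [ 0.11 -0.  ]
```

```bash
python3 -m jog '{"xyz":[[-0.1,0.3,-0.03],[0,0.25,0],[0,0.12,0],[0,0.1,0]],"angular":[[0,0,0],[0,0,0],[0,0,0],[0,0,0]]}' >/dev/null
python3 lv.py 0
python3 -m jog '{"xyz":[[0,0,0],[0,0,0],[0,0,0],[0,0,0.5],[0,0.1,1],[0,0.2,1],[0,0.6,1],[0,1,0.5],[0,1,0],[0,1,0]],"angular":[[0,0,0],[0,0,0],[0,0,0],[0,0,0],[0,0,0],[0,0,0],[0,0,0.8],[0,0,0.8],[0,0,0.8],[0,0,0.8]]}' -1
python3 st.py 557 -51.5 113 30
```

```text
t13.70 a=-0.013 r=110.8 resist=-11.82 radial=-7.61 Fx=4.1 M=[-1.88 -0.58  0.1 ] w=28.1 pos [ 555.2 -151.1  224.7] turnfix [0.22 0.05 0.02]
0.0 [-0.07 -0.04]
time: 14.7
tool_pos: [552.8, -66.8, 315.8]
tcp_rot: [3.121, -0.006, 0.325]
contact_force: [1.0, 0.2, -0.3]
grip_width: 91.6
t14.70 pos [552.8 -66.8 315.8] yaw 18.6 need [  0.21   0.77 -10.14] [0.15 0.14 1.9 ] F [ 1.02  0.19 -0.28] M [ 0.026 -0.094  0.022] w 91.6
```

```bash
python3 -m jog '{"xyz":[[0.2,0.75,-0.8],[0,0,-1],[0,0,-1],[0,0,-1],[0,0,-1],[0,0,-1],[0,0,-0.5],[0,0,0]],"angular":[[0.15,0.14,0.8],[0,0,0.8],[0,0,0.3],[0,0,0],[0,0,0],[0,0,0],[0,0,0],[0,0,0]]}' >/dev/null
python3 st.py 557 -51.5 113 30
python3 - <<'E'
from h import *
i=capture("scene")[:,:,::-1]; crop(i,330,130,120,140,4,"pics/s5.png")
E
```

```text
t15.50 pos [557.4 -44.4 196.2] yaw 31.1 need [-0.02 -0.36 -4.16] [-0.01  0.09 -0.18] F [-0.23  0.51  0.95] M [ 0.053 -0.122  0.012] w 91.7
```

View pics/s5.png

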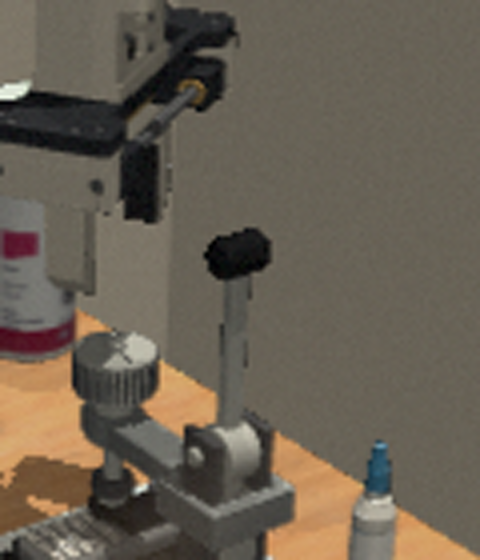

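The lever now stands upright, with its grip at (238,252) in the crop, and the bottle is still standing. I'll go down on the nut and turn it another 60°.

```bash
python3 -m jog '{"xyz":[[0,-0.34,-0.8],[0,0,-0.9],[0,0,-0.9],[0,0,-0.8],[0,0,-0.4],[0,0,0]],"angular":[[0,0.09,-0.18],[0,0,0],[0,0,0],[0,0,0],[0,0,0],[0,0,0]]}' >/dev/null
python3 st.py 557 -51.5 113 30
```

```text
t16.15 pos [560.5 -54.2 120.7] yaw 29.7 need [-0.18  0.13 -0.39] [0.01 0.08 0.05] F [-0.29 -0.81  0.05] M [ 0.031 -0.116 -0.004] w 92.0
```

```bash
python3 -m jog '{"xyz":[[-0.17,0.12,-0.36],[0,0,0],[0,0,0],[0,0,0],[0,0,0],[0,0,0],[0,0,0]],"angular":[[0,0.08,0],[0,0,0],[0,0,0],[0,0,0],[0,0,0],[0,0,0],[0,0,0]]}' 1 >/dev/null
python3 st.py 557 -51.5 113 -28
python3 -m jog '{"xyz":[[0,0,0],[0,0,0],[0,0,0],[0,0,0],[0,0,0],[0,0,0],[0,0,0],[0,0,0],[0,0,0],[0,0,0]],"angular":[[0,0,-0.9],[0,0,-0.9],[0,0,-0.9],[0,0,-0.9],[0,0,-0.9],[0,0,-0.9],[0,0,-0.9],[0,0,-0.9],[0,0,-0.9],[0,0,0]]}' >/dev/null
python3 st.py 557 -51.5 113 -28
```

```text
t16.85 pos [557.5 -52.7 115.6] yaw 29.7 need [-0.02  0.06 -0.13] [ 0.04 -0.   -9.61] F [-2.46 -2.12 -0.25] M [-0.445  0.318  0.049] w 46.4
t17.85 pos [557.  -52.8 115.6] yaw -20.4 need [ 0.    0.06 -0.13] [ 0.05 -0.03 -1.27] F [-1.52 -1.58 -0.59] M [-0.147  0.02  -0.292] w 46.4
```

```bash
python3 -m jog '{"xyz":[[0,0,0],[0,0,0],[0,0,0]],"angular":[[0,0,-0.75],[0,0,-0.6],[0,0,0]]}' >/dev/null
python3 st.py 557 -51.5 113 -28
python3 -m jog '{"xyz":[[0,0,0],[0,0,0],[0,0,0.5],[0,0,1],[0,0,1],[0,0,1],[0,0,1],[0,-0.1,1],[0,-0.4,1],[0,-0.8,0.5]],"angular":[[0,0,0],[0,0,0],[0,0,0],[0,0,0],[0,0,0.5],[0,0,0.9],[0,0,0.9],[0,0,0.9],[0,0,0.9],[0,0,0]]}' -1 >/dev/null
python3 st.py 555.5 -152.5 219 -1
```

```text
t18.15 pos [556.9 -52.8 115.6] yaw -28.2 need [ 0.    0.06 -0.13] [ 0.05 -0.04  0.03] F [-1.79  0.15 -0.2 ] M [-0.166  0.071 -0.223] w 46.3
t19.15 pos [557.1 -76.9 265.9] yaw -1.7 need [-0.08 -3.78 -2.35] [0.06 0.02 0.12] F [ 1.16 -0.96  1.02] M [-0.059 -0.111 -0.004] w 91.6
```

```bash
python3 -m jog '{"xyz":[[0,-0.5,1],[0,-0.9,0.6],[0,-0.9,0],[0,-0.8,0],[0,-0.4,0],[0,0,-0.5],[0,0,0]],"angular":[[0.06,0.02,0.12],[0,0,0],[0,0,0],[0,0,0],[0,0,0],[0,0,0],[0,0,0]]}' >/dev/null
python3 st.py 555.5 -152.5 219 -1
```

```text
t19.85 pos [ 557.3 -150.5  295.3] yaw -0.7 need [-0.09 -0.1  -3.81] [ 0.02  0.09 -0.05] F [-1.   -0.44 -0.59] M [-0.003 -0.101  0.04 ] w 92.0
```

```bash
python3 -m jog '{"xyz":[[-0.09,-0.1,-0.7],[0,0,-0.9],[0,0,-0.9],[0,0,-0.8],[0,0,-0.3],[0,0,0]],"angular":[[0,0.09,-0.05],[0,0,0],[0,0,0],[0,0,0],[0,0,0],[0,0,0]]}' >/dev/null
python3 st.py 555.5 -152.5 219 -1
```

```text
t20.45 pos [ 553.3 -148.4  214.8] yaw -0.8 need [ 0.11 -0.21  0.21] [-0.02 -0.08 -0.03] F [-0.24 -0.11  0.01] M [-0.034 -0.104  0.019] w 91.8
```

```bash
python3 -m jog '{"xyz":[[0.1,-0.2,0.18],[0,0,0],[0,0,0],[0,0,0],[0,0,0],[0,0,0],[0,0,0],[0,0,0],[0,0,0]],"angular":[[0,-0.08,0],[0,0,0],[0,0,0],[0,0,0],[0,0,0],[0,0,0],[0,0,0],[0,0,0],[0,0,0]]}' 1 >/dev/null
python3 lv.py .05 .1
```

```text
t21.35 a=0.003 r=107.6 resist=-0.31 radial=0.26 Fx=-4.7 M=[-0.05  0.66 -0.09] w=28.0 pos [ 555.4 -152.8  221.5] turnfix [ 0.    0.02 -0.03]
0.05 [-0.26  0.11]
0.1 [-0.27 -0.02]
```

```bash
sed -i 's/Y0,Z0=.*/Y0,Z0=-152.5,111.5/' lv.py
python3 -m jog '{"xyz":[[-0.06,-0.27,-0.01],[0,-0.27,-0.02],[0,-0.27,-0.04]],"angular":[[0,0,0],[0,0,0],[0,0,0]]}' >/dev/null
python3 lv.py .2
python3 -m jog '{"xyz":[[0,-0.27,-0.04],[0,-0.27,-0.05]],"angular":[[-0.02,0,0],[-0.02,0,0]]}'>/dev/null
python3 lv.py .3
python3 -m jog '{"xyz":[[0,-0.26,-0.07],[0,-0.26,-0.08]],"angular":[[-0.02,0,0],[-0.02,0,0]]}'>/dev/null
python3 lv.py .3 .4
```

```text
t21.65 a=0.131 r=110.1 resist=4.81 radial=3.61 Fx=-0.7 M=[ 0.9   0.24 -0.12] w=27.8 pos [ 555.  -166.9  220.6] turnfix [-0.04  0.04 -0.04]
0.2 [-0.37 -0.06]
t21.85 a=0.234 r=110.1 resist=3.61 radial=0.45 Fx=-0.7 M=[ 0.86  0.02 -0.08] w=27.3 pos [ 554.8 -178.   218.6] turnfix [-0.02  0.03 -0.04]
0.3 [-0.35 -0.1 ]
t22.05 a=0.342 r=110.3 resist=4.74 radial=0.27 Fx=-0.2 M=[ 0.83  0.09 -0.06] w=27.7 pos [ 554.6 -189.5  215.5] turnfix [ 0.03  0.03 -0.04]
0.3 [0.22 0.06]
0.4 [-0.52 -0.19]
```

```bash

python3 -m jog '{"xyz":[[0,-0.26,-0.1],[0,-0.25,-0.11]],"angular":[[0,0,0],[0,0,0]]}'>/dev/null
python3 lv.py .5
python3 -m jog '{"xyz":[[0,-0.25,-0.12],[0,-0.24,-0.13]],"angular":[[0.02,0,0],[0.02,0,0]]}'>/dev/null
python3 lv.py .6
```

```text
t22.25 a=0.452 r=110.6 resist=3.57 radial=0.35 Fx=-1.6 M=[ 0.82  0.1  -0.05] w=27.4 pos [ 554.4 -200.8  210.9] turnfix [ 0.03  0.03 -0.04]
0.5 [-0.22 -0.15]
t22.45 a=0.562 r=110.9 resist=3.78 radial=-0.46 Fx=-1.7 M=[ 0.83  0.13 -0.11] w=28.0 pos [ 554.1 -211.6  205.4] turnfix [-0.01  0.02 -0.04]
0.6 [-0.15 -0.15]
```

```bash

python3 -m jog '{"xyz":[[0,-0.23,-0.14],[0,-0.22,-0.15]],"angular":[[0.02,0,0],[0.02,0,0]]}'>/dev/null
python3 lv.py .7
```

```text
t22.65 a=0.669 r=111.3 resist=3.47 radial=-0.56 Fx=-1.5 M=[ 0.76  0.08 -0.06] w=27.7 pos [ 553.9 -221.5  198.9] turnfix [-0.06  0.02 -0.04]
0.7 [-0.09 -0.16]
```

```bash

python3 -m jog '{"xyz":[[0,-0.21,-0.17],[0,-0.2,-0.18]],"angular":[[0,0,0],[0,0,0]]}'>/dev/null
python3 lv.py .8
python3 -m jog '{"xyz":[[0,-0.19,-0.19],[0,-0.18,-0.2]],"angular":[[0,0,0],[0,0,0]]}'>/dev/null
python3 lv.py .9
python3 -m jog '{"xyz":[[0,-0.18,-0.21],[0,-0.16,-0.22]],"angular":[[0,0,0],[0,0,0]]}'>/dev/null
python3 lv.py 1
```

```text
t22.85 a=0.777 r=111.9 resist=3.74 radial=-0.34 Fx=-1.5 M=[ 0.73  0.17 -0.06] w=28.0 pos [ 553.8 -230.9  191.3] turnfix [-0.05  0.01 -0.03]
0.8 [-0.03 -0.16]
t23.05 a=0.883 r=112.4 resist=4.46 radial=-0.49 Fx=-1.6 M=[ 0.61  0.21 -0.  ] w=27.6 pos [ 553.6 -239.3  182.9] turnfix [-0.05  0.01 -0.03]
0.9 [ 0.03 -0.15]
t23.25 a=0.989 r=113.1 resist=4.09 radial=-0.06 Fx=-2.1 M=[ 0.57  0.26 -0.03] w=27.7 pos [ 553.5 -247.   173.6] turnfix [-0.04  0.01 -0.03]
1.0 [ 0.1  -0.14]
```

```bash
python3 - <<'E'
import numpy as np
from scipy.optimize import least_squares
for P in ([(-166.9,220.6),(-178,218.6),(-189.5,215.5),(-200.8,210.9),(-211.6,205.4),(-221.5,198.9),(-230.9,191.3),(-239.3,182.9),(-247,173.6)],
 [(-165.3,223),(-175.7,221.2),(-187.1,218.1),(-198.6,213.7),(-209.4,208.3),(-219.6,201.7),(-229.3,193.8),(-238,185.2)]):
    P=np.array(P)
    s=least_squares(lambda c:np.hypot(*(P-c[:2]).T)-110,[-152,112]);c=s.x
    print(c,s.fun.round(2),np.arctan2(c[0]-P[:,0],P[:,1]-c[1]).round(3))
E
```

```text
[-156.21103886  110.6864894 ] [ 0.43  0.09 -0.03 -0.31 -0.28 -0.25 -0.1   0.08  0.46] [0.097 0.199 0.308 0.419 0.529 0.637 0.747 0.855 0.965]
[-154.41158352  113.2214573 ] [ 0.32  0.06 -0.15 -0.23 -0.17 -0.1   0.01  0.31] [0.099 0.195 0.302 0.414 0.524 0.635 0.749 0.86 ]
```

```bash
sed -i 's/Y0,Z0=.*/Y0,Z0=-155,111.2/' lv.py
python3 -m jog '{"xyz":[[0,0.16,0.22],[0,0.17,0.22]],"angular":[[0,0,0],[0,0,0]]}'>/dev/null
python3 lv.py
python3 -m jog '{"xyz":[[0,0.18,0.21]],"angular":[[0,0,0]]}'>/dev/null
python3 lv.py 
python3 -m jog '{"xyz":[[0,0.18,0.2]],"angular":[[0,0,0]]}'>/dev/null
python3 lv.py 
python3 -m jog '{"xyz":[[0,0.19,0.19]],"angular":[[0,0,0]]}'>/dev/null
python3 lv.py .8
```

```text
t23.45 a=0.897 r=111.0 resist=-3.29 radial=-2.71 Fx=0.8 M=[-0.4  -0.31 -0.04] w=27.8 pos [ 553.5 -241.7  180.4] turnfix [-0.03 -0.   -0.02]
t23.55 a=0.849 r=110.9 resist=-2.88 radial=-1.92 Fx=1.0 M=[-0.43 -0.19 -0.03] w=28.0 pos [ 553.5 -238.2  184.4] turnfix [-0.03 -0.   -0.02]
t23.65 a=0.798 r=110.8 resist=-3.58 radial=-3.87 Fx=1.1 M=[-0.34 -0.34 -0.03] w=27.7 pos [ 553.6 -234.3  188.5] turnfix [-0.02 -0.   -0.03]
t23.75 a=0.746 r=110.7 resist=-3.27 radial=-4.16 Fx=1.3 M=[-0.41 -0.31 -0.01] w=27.7 pos [ 553.7 -230.1  192.5] turnfix [-0.02 -0.   -0.03]
0.8 [-0.19 -0.23]
```

```bash

python3 -m jog '{"xyz":[[0,0.2,0.18]],"angular":[[0,0,0]]}'>/dev/null
python3 lv.py
python3 -m jog '{"xyz":[[0,0.21,0.17]],"angular":[[0,0,0]]}'>/dev/null
python3 lv.py 
python3 -m jog '{"xyz":[[0,0.22,0.16]],"angular":[[0,0,0]]}'>/dev/null
python3 lv.py 
python3 -m jog '{"xyz":[[0,0.23,0.15]],"angular":[[0,0,0]]}'>/dev/null
python3 lv.py
python3 -m jog '{"xyz":[[0,0.24,0.14]],"angular":[[0,0,0]]}'>/dev/null
python3 lv.py
python3 -m jog '{"xyz":[[0,0.24,0.13]],"angular":[[0,0,0]]}'>/dev/null
python3 lv.py
python3 -m jog '{"xyz":[[0,0.25,0.11]],"angular":[[0,0,0]]}'>/dev/null
python3 lv.py
python3 -m jog '{"xyz":[[0,0.25,0.1]],"angular":[[0,0,0]]}'>/dev/null
python3 lv.py .4 .35 .3 .25
```

```text
t23.85 a=0.692 r=110.7 resist=-4.46 radial=-5.09 Fx=2.2 M=[-0.46 -0.38 -0.12] w=27.6 pos [ 553.8 -225.6  196.4] turnfix [-0.02 -0.   -0.03]
t23.95 a=0.638 r=110.7 resist=-4.46 radial=-4.79 Fx=2.6 M=[-0.37 -0.41 -0.13] w=27.8 pos [ 553.8 -220.9  200.1] turnfix [-0.02 -0.   -0.03]
t24.05 a=0.584 r=110.7 resist=-4.12 radial=-5.50 Fx=1.9 M=[-0.4  -0.46 -0.04] w=28.0 pos [ 553.9 -216.   203.6] turnfix [-0.02 -0.   -0.03]
t24.15 a=0.530 r=110.7 resist=-5.09 radial=-5.06 Fx=2.1 M=[-0.41 -0.53 -0.08] w=28.1 pos [ 554.  -211.   206.7] turnfix [-0.02  0.   -0.03]
t24.25 a=0.475 r=110.8 resist=-4.37 radial=-6.13 Fx=2.2 M=[-0.47 -0.54 -0.03] w=27.6 pos [ 554.1 -205.7  209.7] turnfix [-0.02  0.   -0.03]
t24.35 a=0.422 r=111.0 resist=-3.21 radial=-7.26 Fx=4.1 M=[-0.44 -0.61 -0.05] w=27.9 pos [ 554.2 -200.5  212.4] turnfix [-0.02  0.   -0.03]
t24.45 a=0.370 r=111.1 resist=-4.01 radial=-7.35 Fx=3.1 M=[-0.59 -0.55 -0.07] w=27.9 pos [ 554.3 -195.2  214.8] turnfix [-0.02  0.01 -0.03]
t24.55 a=0.319 r=111.2 resist=-3.73 radial=-8.19 Fx=3.7 M=[-0.57 -0.65 -0.1 ] w=27.5 pos [ 554.4 -189.8  216.8] turnfix [-0.01  0.01 -0.03]
0.4 [-0.4  -0.22]
0.35 [0.26 0.1 ]
0.3 [0.26 0.09]
0.25 [0.26 0.07]
```

```bash

python3 -m jog '{"xyz":[[-0.1,0.5,0.1],[0,0.5,0.03],[0,0.5,-0.02],[0,0.3,-0.05],[0,0.2,0],[0,0.1,0]],"angular":[[0,0,0],[0,0,0],[0,0,0],[0,0,0],[0,0,0],[0,0,0]]}'>/dev/null
python3 lv.py
```

```text
t25.15 a=-0.010 r=111.8 resist=-12.17 radial=-4.93 Fx=2.8 M=[-1.95 -0.26 -0.01] w=27.7 pos [ 555.3 -153.9  222.9] turnfix [ 0.18  0.12 -0.02]
```

```bash

python3 -m jog '{"xyz":[[0,0,0],[0,0,0],[0,0,0],[0,0,0.5],[0,0.1,1],[0,0.2,1],[0,0.6,1],[0,1,0.5],[0,1,0],[0,1,-0.4]],"angular":[[0.1,0.1,0],[0,0,0],[0,0,0],[0,0,0],[0,0,0],[0,0,0],[0,0,0.8],[0,0,0.8],[0,0,0.8],[0,0,0.8]]}' -1 >/dev/null
python3 st.py 557 -52 114 23
python3 - <<'E'
from h import *
i=capture("scene")[:,:,::-1]; crop(i,330,130,120,140,4,"pics/s6.png")
E
```

```text
t26.15 pos [553.9 -70.7 303.9] yaw 18.9 need [ 0.16  0.93 -9.49] [0.03 0.05 0.69] F [-0.43 -0.97 -0.32] M [ 0.019 -0.161 -0.039] w 91.9
```

View pics/s6.png

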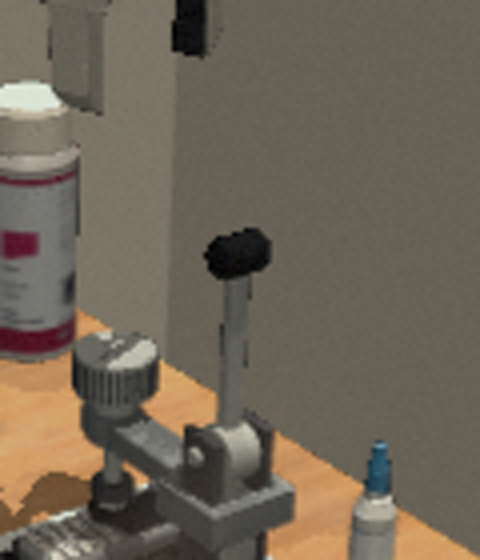

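The lever is upright again and the bottle is standing. Third nut turn: 46°.

```bash
python3 -m jog '{"xyz":[[0.15,0.8,-0.8],[0,0,-1],[0,0,-1],[0,0,-1],[0,0,-1],[0,0,-1],[0,0,-0.5],[0,0,0]],"angular":[[0.03,0.05,0.6],[0,0,0],[0,0,0],[0,0,0],[0,0,0],[0,0,0],[0,0,0],[0,0,0]]}' >/dev/null
python3 st.py 557 -52 114 23
```

```text
t27.00 pos [556.4 -48.  178.8] yaw 22.9 need [ 0.03 -0.2  -3.24] [-0.04  0.03  0.02] F [-0.51 -0.15  0.55] M [-0.005 -0.177 -0.027] w 91.9
```

```bash
python3 -m jog '{"xyz":[[0,-0.2,-0.8],[0,0,-0.9],[0,0,-0.8],[0,0,-0.4],[0,0,0]],"angular":[[0,0.03,0],[0,0,0],[0,0,0],[0,0,0],[0,0,0]]}' >/dev/null
python3 st.py 557 -52 114 23
```

```text
t27.50 pos [560.  -53.  125.5] yaw 22.8 need [-0.15  0.05 -0.57] [-0.02  0.09  0.03] F [ 0.34  0.22 -0.35] M [-0.039 -0.146 -0.021] w 91.3
```

```bash
python3 -m jog '{"xyz":[[-0.13,0.05,-0.5],[0,0,0],[0,0,0],[0,0,0],[0,0,0],[0,0,0],[0,0,0]],"angular":[[0,0.08,0],[0,0,0],[0,0,0],[0,0,0],[0,0,0],[0,0,0],[0,0,0]]}' 1 >/dev/null
python3 st.py 557 -52 113 -23
python3 -m jog '{"xyz":[[0,0,0],[0,0,0],[0,0,0],[0,0,0],[0,0,0],[0,0,0],[0,0,0],[0,0,0],[0,0,0]],"angular":[[0,0,-0.9],[0,0,-0.9],[0,0,-0.9],[0,0,-0.9],[0,0,-0.9],[0,0,-0.9],[0,0,-0.9],[0,0,-0.9],[0,0,0]]}' >/dev/null
python3 st.py 557 -52 113 -23
```

```text
t28.20 pos [557.5 -52.8 118.1] yaw 22.9 need [-0.02  0.04 -0.26] [ 0.01  0.02 -7.64] F [-1.75 -1.93 -0.5 ] M [-0.261  0.269  0.165] w 46.2
t29.10 pos [557.  -52.9 118.1] yaw -21.6 need [-0.    0.04 -0.26] [ 0.03 -0.   -0.23] F [-0.82 -0.88 -1.05] M [-0.115  0.072 -0.272] w 46.4
```

```bash

python3 -m jog '{"xyz":[[0,0,0],[0,0,0],[0,0,0.5],[0,0,1],[0,0,1],[0,0,1],[0,0,1],[0,-0.1,1],[0,-0.4,1],[0,-0.8,1]],"angular":[[0,0,0],[0,0,0],[0,0,0],[0,0,0],[0,0,0.5],[0,0,0.9],[0,0,0.9],[0,0,0.9],[0,0,0],[0,0,0]]}' -1 >/dev/null
python3 st.py 556 -153 219 -1
python3 -m jog '{"xyz":[[0,-0.9,0.8],[0,-0.9,0],[0,-0.8,0],[0,-0.5,0],[0,-0.1,0],[0,0,-0.5],[0,0,0]],"angular":[[0,0,0],[0,0,0],[0,0,0],[0,0,0],[0,0,0],[0,0,0],[0,0,0]]}' >/dev/null
python3 st.py 556 -153 219 -1
```

```text
t30.10 pos [556.4 -76.9 277.2] yaw -0.8 need [-0.02 -3.81 -2.91] [ 0.02  0.02 -0.04] F [ 0.33 -0.59 -0.82] M [-0.041 -0.073 -0.081] w 92.0
t30.80 pos [ 557.1 -144.3  289.7] yaw -0.6 need [-0.05 -0.43 -3.54] [ 0.04  0.11 -0.07] F [-0.62 -1.09 -0.32] M [ 0.028 -0.09  -0.018] w 91.9
```

```bash
python3 -m jog '{"xyz":[[-0.05,-0.4,-0.7],[0,0,-0.9],[0,0,-0.9],[0,0,-0.6],[0,0,-0.2],[0,0,0]],"angular":[[0.04,0.1,-0.05],[0,0,0],[0,0,0],[0,0,0],[0,0,0],[0,0,0]]}' >/dev/null
python3 st.py 555.5 -153 219 -1
```

```text
t31.40 pos [ 554.4 -151.1  215.3] yaw -0.8 need [ 0.06 -0.09  0.18] [-0.03 -0.07 -0.04] F [-0.43 -0.49  0.86] M [ 0.01  -0.127 -0.035] w 91.9
```

```bash
python3 -m jog '{"xyz":[[0.05,-0.09,0.15],[0,0,0],[0,0,0],[0,0,0],[0,0,0],[0,0,0],[0,0,0],[0,0,0],[0,0,0]],"angular":[[0,-0.07,0],[0,0,0],[0,0,0],[0,0,0],[0,0,0],[0,0,0],[0,0,0],[0,0,0],[0,0,0]]}' 1 >/dev/null
python3 lv.py .05 .1
python3 -m jog '{"xyz":[[-0.03,-0.27,-0.01],[0,-0.27,-0.02],[0,-0.27,-0.04]],"angular":[[0,0,0],[0,0,0],[0,0,0]]}' >/dev/null
python3 lv.py .2
python3 -m jog '{"xyz":[[0,-0.27,-0.05]],"angular":[[0,0,0]]}' >/dev/null
python3 lv.py
python3 -m jog '{"xyz":[[0,-0.27,-0.06]],"angular":[[0,0,0]]}' >/dev/null
python3 lv.py .3
python3 -m jog '{"xyz":[[0,-0.26,-0.07]],"angular":[[0,0,0]]}' >/dev/null
python3 lv.py .3
```

```text
t32.30 a=-0.014 r=109.7 resist=-0.32 radial=0.34 Fx=-4.0 M=[-0.05  0.54 -0.08] w=27.7 pos [ 555.3 -153.4  220.9] turnfix [-0.01  0.01 -0.04]
0.05 [-0.35  0.01]
0.1 [-0.27 -0.02]
t32.60 a=0.119 r=109.4 resist=3.75 radial=3.82 Fx=-2.0 M=[ 0.89  0.23 -0.03] w=27.8 pos [ 555.  -168.   219.8] turnfix [-0.06  0.02 -0.05]
0.2 [-0.44 -0.04]
t32.70 a=0.171 r=109.3 resist=4.14 radial=0.91 Fx=-0.6 M=[ 0.87  0.1  -0.09] w=27.7 pos [ 554.9 -173.6  218.9] turnfix [-0.06  0.02 -0.05]
t32.80 a=0.226 r=109.2 resist=4.08 radial=0.55 Fx=-0.9 M=[ 0.85  0.13 -0.15] w=27.5 pos [ 554.8 -179.5  217.7] turnfix [-0.06  0.02 -0.05]
0.3 [-0.4  -0.07]
t32.90 a=0.281 r=109.2 resist=4.49 radial=1.09 Fx=-0.8 M=[ 0.86  0.13 -0.07] w=28.0 pos [ 554.6 -185.3  216.1] turnfix [-0.07  0.01 -0.05]
0.3 [-0.11  0.01]
```

```bash

python3 -m jog '{"xyz":[[0,-0.26,-0.07]],"angular":[[0,0,0]]}' >/dev/null
python3 lv.py 
python3 -m jog '{"xyz":[[0,-0.26,-0.09]],"angular":[[0,0,0]]}' >/dev/null
python3 lv.py
python3 -m jog '{"xyz":[[0,-0.26,-0.1]],"angular":[[0,0,0]]}' >/dev/null
python3 lv.py
python3 -m jog '{"xyz":[[0,-0.25,-0.11]],"angular":[[0,0,0]]}' >/dev/null
python3 lv.py
python3 -m jog '{"xyz":[[0,-0.25,-0.12]],"angular":[[0,0,0]]}' >/dev/null
python3 lv.py 
python3 -m jog '{"xyz":[[0,-0.24,-0.13]],"angular":[[0,0,0]]}' >/dev/null
python3 lv.py .65 
```

```text
t33.00 a=0.336 r=109.2 resist=4.27 radial=-0.56 Fx=-0.9 M=[ 0.87  0.03 -0.11] w=27.7 pos [ 554.5 -191.   214.3] turnfix [-0.07  0.01 -0.05]
t33.10 a=0.391 r=109.3 resist=3.40 radial=-0.66 Fx=-0.3 M=[ 0.86  0.03 -0.06] w=27.6 pos [ 554.4 -196.7  212.2] turnfix [-0.07  0.01 -0.04]
t33.20 a=0.447 r=109.3 resist=3.21 radial=-0.88 Fx=-0.6 M=[ 0.94  0.04 -0.16] w=27.9 pos [ 554.3 -202.3  209.8] turnfix [-0.07  0.   -0.04]
t33.30 a=0.502 r=109.5 resist=3.94 radial=-1.74 Fx=-0.8 M=[ 0.91 -0.03 -0.07] w=27.6 pos [ 554.2 -207.7  207.2] turnfix [-0.08 -0.   -0.04]
t33.40 a=0.557 r=109.6 resist=3.63 radial=-2.82 Fx=-0.7 M=[ 1.02  0.01 -0.07] w=27.9 pos [ 554.1 -213.   204.3] turnfix [-0.08 -0.   -0.04]
t33.50 a=0.611 r=109.8 resist=3.36 radial=-3.28 Fx=-0.4 M=[ 1.01  0.03 -0.03] w=27.9 pos [ 554.  -218.   201.2] turnfix [-0.09 -0.01 -0.04]
0.65 [-0.18 -0.12]
```

```bash

python3 -m jog '{"xyz":[[0,-0.2,-0.16]],"angular":[[0,0,0]]}' >/dev/null
python3 lv.py 
python3 -m jog '{"xyz":[[0,-0.21,-0.18]],"angular":[[0,0,0]]}' >/dev/null
python3 lv.py
python3 -m jog '{"xyz":[[0,-0.19,-0.19]],"angular":[[0,0,0]]}' >/dev/null
python3 lv.py
python3 -m jog '{"xyz":[[0,-0.18,-0.19]],"angular":[[0,0,0]]}' >/dev/null
python3 lv.py .85 .9 .95
```

```text
t33.60 a=0.663 r=110.0 resist=5.16 radial=1.56 Fx=-1.6 M=[ 0.65  0.23 -0.07] w=27.3 pos [ 553.9 -222.7  197.9] turnfix [-0.08 -0.01 -0.04]
t33.70 a=0.718 r=110.2 resist=4.67 radial=-0.66 Fx=-2.8 M=[ 0.85  0.17 -0.05] w=27.9 pos [ 553.8 -227.5  194.2] turnfix [-0.08 -0.01 -0.04]
t33.80 a=0.771 r=110.4 resist=4.22 radial=0.05 Fx=-2.5 M=[ 0.72  0.3  -0.04] w=27.6 pos [ 553.8 -231.9  190.4] turnfix [-0.07 -0.01 -0.04]
t33.90 a=0.822 r=110.6 resist=5.73 radial=0.05 Fx=-2.8 M=[ 0.8   0.28 -0.05] w=27.7 pos [ 553.7 -236.   186.5] turnfix [-0.07 -0.01 -0.04]
0.85 [-0.08 -0.14]
0.9 [-0.18 -0.21]
0.95 [-0.17 -0.22]
```

```bash

python3 -m jog '{"xyz":[[0,-0.17,-0.19]],"angular":[[0,0,0]]}' >/dev/null
python3 lv.py 
python3 -m jog '{"xyz":[[0,-0.17,-0.21]],"angular":[[0,0,0]]}' >/dev/null
python3 lv.py
python3 -m jog '{"xyz":[[0,-0.16,-0.22]],"angular":[[0,0,0]]}' >/dev/null
python3 lv.py 
python3 -m jog '{"xyz":[[0,0.16,0.22],[0,0.17,0.21]],"angular":[[0,0,0],[0,0,0]]}' >/dev/null
python3 lv.py
python3 -m jog '{"xyz":[[0,0.17,0.21]],"angular":[[0,0,0]]}' >/dev/null
python3 lv.py
python3 -m jog '{"xyz":[[0,0.18,0.2]],"angular":[[0,0,0]]}' >/dev/null
python3 lv.py
python3 -m jog '{"xyz":[[0,0.19,0.19]],"angular":[[0,0,0]]}' >/dev/null
python3 lv.py
python3 -m jog '{"xyz":[[0,0.2,0.18]],"angular":[[0,0,0]]}' >/dev/null
python3 lv.py
python3 -m jog '{"xyz":[[0,0.21,0.17]],"angular":[[0,0,0]]}' >/dev/null
python3 lv.py
python3 -m jog '{"xyz":[[0,0.22,0.16]],"angular":[[0,0,0]]}' >/dev/null
python3 lv.py .55 .5 .45
```

```text
t34.00 a=0.872 r=110.9 resist=4.69 radial=-0.39 Fx=-2.3 M=[ 0.85  0.26 -0.04] w=27.8 pos [ 553.6 -239.9  182.6] turnfix [-0.06 -0.01 -0.04]
t34.10 a=0.924 r=111.2 resist=4.35 radial=-0.36 Fx=-2.3 M=[ 0.75  0.28 -0.02] w=28.0 pos [ 553.5 -243.7  178.2] turnfix [-0.06 -0.01 -0.04]
t34.20 a=0.977 r=111.5 resist=5.43 radial=0.09 Fx=-3.5 M=[ 0.62  0.4  -0.08] w=27.6 pos [ 553.5 -247.4  173.6] turnfix [-0.06 -0.01 -0.04]
t34.40 a=0.900 r=111.2 resist=-2.07 radial=-1.93 Fx=-0.6 M=[-0.29 -0.17 -0.07] w=27.4 pos [ 553.5 -242.2  180.3] turnfix [-0.05 -0.02 -0.03]
t34.50 a=0.853 r=111.1 resist=-3.42 radial=-2.81 Fx=-0.2 M=[-0.23 -0.2  -0.08] w=27.7 pos [ 553.5 -238.7  184.2] turnfix [-0.04 -0.02 -0.03]
t34.60 a=0.803 r=111.0 resist=-2.98 radial=-2.80 Fx=0.8 M=[-0.24 -0.25 -0.03] w=27.8 pos [ 553.6 -234.8  188.3] turnfix [-0.04 -0.02 -0.04]
t34.70 a=0.751 r=110.8 resist=-2.76 radial=-3.60 Fx=0.8 M=[-0.29 -0.26 -0.04] w=27.7 pos [ 553.6 -230.6  192.2] turnfix [-0.04 -0.02 -0.04]
t34.80 a=0.698 r=110.7 resist=-3.69 radial=-4.87 Fx=1.2 M=[-0.26 -0.35 -0.04] w=27.5 pos [ 553.7 -226.2  196. ] turnfix [-0.04 -0.02 -0.04]
t34.90 a=0.645 r=110.6 resist=-3.63 radial=-5.53 Fx=1.6 M=[-0.29 -0.34 -0.01] w=27.5 pos [ 553.8 -221.5  199.6] turnfix [-0.04 -0.02 -0.04]
t35.00 a=0.592 r=110.6 resist=-4.27 radial=-5.46 Fx=2.4 M=[-0.36 -0.36 -0.07] w=27.7 pos [ 553.9 -216.7  203. ] turnfix [-0.03 -0.02 -0.04]
0.55 [0.21 0.1 ]
0.5 [0.24 0.14]
0.45 [0.24 0.13]
```

```bash

python3 -m jog '{"xyz":[[0,0.23,0.12]],"angular":[[0,0,0]]}' >/dev/null
python3 lv.py
python3 -m jog '{"xyz":[[0,0.24,0.12]],"angular":[[0,0,0]]}' >/dev/null
python3 lv.py
python3 -m jog '{"xyz":[[0,0.24,0.11]],"angular":[[0,0,0]]}' >/dev/null
python3 lv.py
python3 -m jog '{"xyz":[[0,0.25,0.1]],"angular":[[0,0,0]]}' >/dev/null
python3 lv.py
python3 -m jog '{"xyz":[[0,0.25,0.09]],"angular":[[0,0,0]]}' >/dev/null
python3 lv.py
python3 -m jog '{"xyz":[[0,0.26,0.07]],"angular":[[0,0,0]]}' >/dev/null
python3 lv.py .2 .1 0
```

```text
t35.10 a=0.543 r=110.5 resist=-4.17 radial=-2.79 Fx=1.1 M=[-0.7  -0.24 -0.06] w=27.6 pos [ 554.  -212.1  205.8] turnfix [-0.02 -0.02 -0.04]
t35.20 a=0.492 r=110.5 resist=-4.29 radial=-3.81 Fx=1.3 M=[-0.56 -0.34 -0.02] w=27.7 pos [ 554.1 -207.2  208.6] turnfix [-0.02 -0.01 -0.04]
t35.30 a=0.442 r=110.5 resist=-3.96 radial=-5.67 Fx=1.4 M=[-0.65 -0.36 -0.05] w=27.9 pos [ 554.2 -202.3  211.1] turnfix [-0.01 -0.01 -0.04]
t35.40 a=0.391 r=110.6 resist=-3.66 radial=-4.83 Fx=2.4 M=[-0.7  -0.35 -0.09] w=27.7 pos [ 554.3 -197.1  213.4] turnfix [-0.01 -0.   -0.04]
t35.50 a=0.340 r=110.6 resist=-5.66 radial=-4.62 Fx=2.0 M=[-0.67 -0.42 -0.12] w=27.6 pos [ 554.4 -191.9  215.4] turnfix [-0.   -0.   -0.04]
t35.60 a=0.290 r=110.6 resist=-3.61 radial=-2.77 Fx=1.6 M=[-0.86 -0.35 -0.05] w=27.6 pos [ 554.5 -186.6  217.2] turnfix [ 0.    0.   -0.04]
0.2 [0.49 0.09]
0.1 [0.54 0.08]
0.0 [0.55 0.03]
```

```bash
cat > fit.py <<'E'
import numpy as np
from scipy.optimize import least_squares
# run,dir,a,resist,radial,Mx ; run1/2 a corrected by ~-.02 (old centre)
D="""1 1 .10 4.51 .73 .95
1 1 .195 4.34 1.54 .93
1 1 .302 5.07 1.26 .81
1 1 .414 3.28 2.97 .77
1 1 .524 4.01 1.40 .73
1 1 .635 4.37 1.34 .61
1 1 .749 4.61 1.75 .52
1 1 .860 3.80 .41 .52
2 1 .10 4.81 3.61 .90
2 1 .205 3.61 .45 .86
2 1 .314 4.74 .27 .83
2 1 .425 3.57 .35 .82
2 1 .535 3.78 -.46 .83
2 1 .643 3.47 -.56 .76
2 1 .753 3.74 -.34 .73
2 1 .861 4.46 -.49 .61
2 1 .971 4.09 -.06 .57
2 -1 .897 -3.29 -2.71 -.40
2 -1 .849 -2.88 -1.92 -.43
2 -1 .798 -3.58 -3.87 -.34
2 -1 .746 -3.27 -4.16 -.41
2 -1 .692 -4.46 -5.09 -.46
2 -1 .638 -4.46 -4.79 -.37
2 -1 .584 -4.12 -5.50 -.40
2 -1 .530 -5.09 -5.06 -.41
2 -1 .475 -4.37 -6.13 -.47
2 -1 .422 -3.21 -7.26 -.44
2 -1 .370 -4.01 -7.35 -.59
2 -1 .319 -3.73 -8.19 -.57
3 1 .119 3.75 3.82 .89
3 1 .171 4.14 .91 .87
3 1 .226 4.08 .55 .85
3 1 .281 4.49 1.09 .86
3 1 .336 4.27 -.56 .87
3 1 .391 3.40 -.66 .86
3 1 .447 3.21 -.88 .94
3 1 .502 3.94 -1.74 .91
3 1 .557 3.63 -2.82 1.02
3 1 .611 3.36 -3.28 1.01
3 1 .663 5.16 1.56 .65
3 1 .718 4.67 -.66 .85
3 1 .771 4.22 .05 .72
3 1 .822 5.73 .05 .80
3 1 .872 4.69 -.39 .85
3 1 .924 4.35 -.36 .75
3 1 .977 5.43 .09 .62
3 -1 .900 -2.07 -1.93 -.29
3 -1 .853 -3.42 -2.81 -.23
3 -1 .803 -2.98 -2.80 -.24
3 -1 .751 -2.76 -3.60 -.29
3 -1 .698 -3.69 -4.87 -.26
3 -1 .645 -3.63 -5.53 -.29
3 -1 .592 -4.27 -5.46 -.36
3 -1 .543 -4.17 -2.79 -.70
3 -1 .492 -4.29 -3.81 -.56
3 -1 .442 -3.96 -5.67 -.65
3 -1 .391 -3.66 -4.83 -.70
3 -1 .340 -5.66 -4.62 -.67
3 -1 .290 -3.61 -2.77 -.86"""
D=np.array([l.split() for l in D.splitlines()],float)
run,s,a,re,ra,M=D.T
Fy=re*np.cos(a)-ra*np.sin(a);Fz=re*np.sin(a)+ra*np.cos(a)
A=np.c_[Fy,Fz,np.ones_like(a)];c,_,_,_=np.linalg.lstsq(A,M,rcond=None)
print("M fit",c,(M-A@c).std())
Fy2=(M-c[2]-c[1]*Fz)/c[0]
from scipy.interpolate import PchipInterpolator as P
S=P([-.2,0,.25,.5,.75,1,1.25,1.42,1.5],[-1.7,0,2.1,4.1,5.9,7.1,7.9,8,8]);dS=S.derivative()
extra={1:4.46,2:1.94,3:0}
ex=np.array([extra[int(r)] for r in run])
def mod(p,a): return s*p[0]+p[1]*np.sin(a)+p[3]+np.maximum(0,S(a)-p[2]-ex)*14*dS(a)*1e-3/.11
for nm,y in(("F",re),("M",Fy2*np.cos(a)+Fz*np.sin(a))):
  for bias in (0,1):
    best=None
    for da in(-.02,0,.02):
      r=[]
      for g in np.arange(2,7.1,.25):
        f=lambda q:y-mod([q[0],0,g,q[1]*bias],a+da)
        q=least_squares(f,[4,0]);r.append((round(2*q.cost,2)))
      print(nm,bias,da,dict(zip(np.arange(2,7.1,.25).tolist(),r)))
E
python3 fit.py
```

```text
M fit [ 0.20232184  0.04310959 -0.0271333 ] 0.13021808639976934
F 0 -0.02 {2.0: np.float64(137.18), 2.25: np.float64(111.5), 2.5: np.float64(89.52), 2.75: np.float64(70.97), 3.0: np.float64(55.9), 3.25: np.float64(43.99), 3.5: np.float64(34.72), 3.75: np.float64(28.13), 4.0: np.float64(23.49), 4.25: np.float64(20.53), 4.5: np.float64(18.98), 4.75: np.float64(18.4), 5.0: np.float64(19.08), 5.25: np.float64(20.41), 5.5: np.float64(21.96), 5.75: np.float64(23.8), 6.0: np.float64(25.56), 6.25: np.float64(27.17), 6.5: np.float64(28.29), 6.75: np.float64(28.88), 7.0: np.float64(29.14)}
F 0 0 {2.0: np.float64(145.66), 2.25: np.float64(119.13), 2.5: np.float64(96.25), 2.75: np.float64(76.71), 3.0: np.float64(60.66), 3.25: np.float64(47.68), 3.5: np.float64(37.73), 3.75: np.float64(30.22), 4.0: np.float64(25.0), 4.25: np.float64(21.55), 4.5: np.float64(19.54), 4.75: np.float64(18.58), 5.0: np.float64(18.69), 5.25: np.float64(19.91), 5.5: np.float64(21.38), 5.75: np.float64(23.15), 6.0: np.float64(24.97), 6.25: np.float64(26.72), 6.5: np.float64(27.96), 6.75: np.float64(28.77), 7.0: np.float64
[... 4470 characters left out ...]
, 5.25: np.float64(4.46), 5.5: np.float64(4.75), 5.75: np.float64(5.41), 6.0: np.float64(6.28), 6.25: np.float64(7.28), 6.5: np.float64(8.0), 6.75: np.float64(8.44), 7.0: np.float64(8.62)}
M 1 0.02 {2.0: np.float64(66.2), 2.25: np.float64(58.35), 2.5: np.float64(51.07), 2.75: np.float64(43.45), 3.0: np.float64(36.48), 3.25: np.float64(29.57), 3.5: np.float64(23.52), 3.75: np.float64(18.21), 4.0: np.float64(13.98), 4.25: np.float64(10.58), 4.5: np.float64(7.89), 4.75: np.float64(6.01), 5.0: np.float64(4.83), 5.25: np.float64(4.41), 5.5: np.float64(4.62), 5.75: np.float64(5.15), 6.0: np.float64(5.98), 6.25: np.float64(6.93), 6.5: np.float64(7.78), 6.75: np.float64(8.37), 7.0: np.float64(8.56)}
```

The fits agree on a bite at about 4.9 mm of sink, and the target is 3.5 mm, so 1.35 mm remains. That is 0.54 rad, or 31°. I'll return the lever and turn the nut by that.

```bash

python3 -m jog '{"xyz":[[-0.05,0.5,0.09],[0,0.5,0.05],[0,0.5,0],[0,0.2,-0.05],[0,0.15,0],[0,0.1,0]],"angular":[[0,0,0],[0,0,0],[0,0,0],[0,0,0],[0,0,0],[0,0,0]]}'>/dev/null
python3 lv.py
```

```text
t36.20 a=0.004 r=111.0 resist=-10.81 radial=-5.81 Fx=4.0 M=[-1.57 -0.35  0.05] w=27.5 pos [ 555.2 -155.5  222.2] turnfix [ 0.22  0.07 -0.02]
```

```bash

python3 -m jog '{"xyz":[[0,0.05,0],[0,0,0],[0,0,0],[0,0,0.5],[0,0.1,1],[0,0.2,1],[0,0.6,1],[0,1,0.5],[0,1,0],[0,1,-0.4]],"angular":[[0.1,0.1,0],[0,0,0],[0,0,0],[0,0,0],[0,0,0],[0,0,0],[0,0,0.6],[0,0,0.7],[0,0,0.7],[0,0,0.6]]}' -1 >/dev/null
python3 st.py 557 -52 114 16
python3 -m jog '{"xyz":[[0.15,0.7,-0.6],[0,0.2,-1],[0,0,-1],[0,0,-1],[0,0,-1],[0,0,-1],[0,0,-0.5],[0,0,0]],"angular":[[0.03,0.05,0.1],[0,0,0],[0,0,0],[0,0,0],[0,0,0],[0,0,0],[0,0,0],[0,0,0]]}' >/dev/null
python3 st.py 557 -52 114 16
python3 - <<'E'
from h import *
i=capture("scene")[:,:,::-1]; crop(i,330,130,120,140,4,"pics/s7.png")
E
```

```text
t37.20 pos [554.2 -70.3 304.7] yaw 15.2 need [ 0.14  0.92 -9.53] [0.09 0.04 0.13] F [-0.27  0.02  0.09] M [-0.017 -0.146  0.048] w 91.5
t38.00 pos [557.  -45.4 179.1] yaw 15.7 need [-0.   -0.33 -3.25] [ 0.03 -0.01  0.05] F [-0.29 -0.5   0.43] M [-0.04  -0.182 -0.009] w 91.9
```

View pics/s7.png

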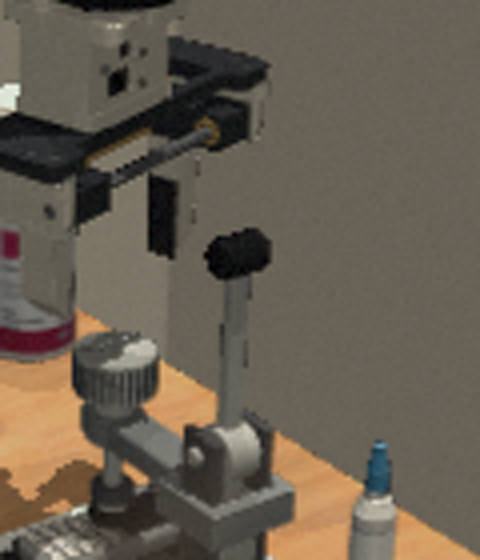

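The lever is upright (grip again at (238,252)) and the bottle is standing. Gripping the nut.

```bash
python3 -m jog '{"xyz":[[0,-0.33,-0.8],[0,0,-0.9],[0,0,-0.8],[0,0,-0.4],[0,0,0]],"angular":[[0.03,0,0],[0,0,0],[0,0,0],[0,0,0],[0,0,0]]}' >/dev/null
python3 st.py 557 -52 114 16
```

```text
t38.55 pos [561.5 -52.9 126.3] yaw 15.6 need [-0.22  0.05 -0.62] [0.02 0.1  0.06] F [ 0.21  0.15 -0.21] M [ 0.011 -0.12   0.049] w 91.9
```

```bash
python3 -m jog '{"xyz":[[-0.19,0.05,-0.55],[0,0,0],[0,0,0],[0,0,0],[0,0,0],[0,0,0],[0,0,0]],"angular":[[0,0.08,0],[0,0,0],[0,0,0],[0,0,0],[0,0,0],[0,0,0],[0,0,0]]}' 1 >/dev/null
python3 st.py 557 -52 113 -15.5
python3 -m jog '{"xyz":[[0,0,0],[0,0,0],[0,0,0],[0,0,0],[0,0,0],[0,0,0]],"angular":[[0,0,-0.9],[0,0,-0.9],[0,0,-0.9],[0,0,-0.9],[0,0,-0.9],[0,0,0]]}' >/dev/null
python3 st.py 557 -52 113 -15.5
```

```text
t39.25 pos [557.3 -52.6 117.6] yaw 15.7 need [-0.02  0.03 -0.23] [ 0.05  0.01 -5.19] F [-2.04 -1.44 -0.43] M [-0.24   0.307  0.138] w 46.6
t39.85 pos [557.1 -52.6 117.6] yaw -12.1 need [-0.01  0.03 -0.23] [ 0.06 -0.01 -0.57] F [-1.31 -0.8  -0.62] M [-0.107  0.146 -0.248] w 46.2
```

```bash
python3 -m jog '{"xyz":[[0,0,0],[0,0,0]],"angular":[[0,0,-0.6],[0,0,0]]}' >/dev/null
python3 st.py 557 -52 113 -15.5
python3 -m jog '{"xyz":[[0,0,0],[0,0,0],[0,0,0.5],[0,0,1],[0,0,1],[0,0,1],[0,0,1],[0,-0.1,1],[0,-0.4,1],[0,-0.8,1]],"angular":[[0,0,0],[0,0,0],[0,0,0],[0,0,0],[0,0,0.5],[0,0,0.7],[0,0,0.7],[0,0,0.4],[0,0,0],[0,0,0]]}' -1 >/dev/null
python3 -m jog '{"xyz":[[0,-0.9,0.8],[0,-0.9,0],[0,-0.8,0],[0,-0.7,0],[0,-0.2,0],[0,0,-0.5],[0,0,0]],"angular":[[0,0,0],[0,0,0],[0,0,0],[0,0,0],[0,0,0],[0,0,0],[0,0,0]]}' >/dev/null
python3 st.py 556 -153 219 -1
```

```text
t40.05 pos [557.1 -52.6 117.6] yaw -15.5 need [-0.01  0.03 -0.23] [ 0.06 -0.01 -0.01] F [-1.19 -0.67  1.48] M [-0.095  0.162 -0.294] w 46.2
t41.75 pos [ 557.4 -151.   289.4] yaw -0.1 need [-0.07 -0.1  -3.52] [ 0.07  0.11 -0.15] F [-0.33  1.24  0.77] M [-0.032 -0.131  0.063] w 92.0
```

```bash
python3 -m jog '{"xyz":[[-0.07,-0.1,-0.7],[0,0,-0.9],[0,0,-0.9],[0,0,-0.6],[0,0,-0.2],[0,0,0]],"angular":[[0.07,0.1,-0.1],[0,0,0],[0,0,0],[0,0,0],[0,0,0],[0,0,0]]}' >/dev/null
python3 st.py 555.5 -153 219 -1
```

```text
t42.35 pos [ 554.2 -149.4  215.1] yaw -0.6 need [ 0.07 -0.18  0.19] [-0.05 -0.07 -0.06] F [-0.25 -0.06  0.48] M [ 0.022 -0.08  -0.002] w 91.6
```

```bash
python3 -m jog '{"xyz":[[0.05,-0.18,0.16],[0,0,0],[0,0,0],[0,0,0],[0,0,0],[0,0,0],[0,0,0],[0,0,0],[0,0,0]],"angular":[[-0.05,-0.07,0],[0,0,0],[0,0,0],[0,0,0],[0,0,0],[0,0,0],[0,0,0],[0,0,0],[0,0,0]]}' 1 >/dev/null
python3 lv.py .05 .1
python3 -m jog '{"xyz":[[-0.03,-0.27,-0.01],[0,-0.27,-0.02],[0,-0.27,-0.04]],"angular":[[0,0,0],[0,0,0],[0,0,0]]}' >/dev/null
python3 lv.py .2
python3 -m jog '{"xyz":[[0,-0.27,-0.05]],"angular":[[0,0,0]]}' >/dev/null
python3 lv.py
python3 -m jog '{"xyz":[[0,-0.27,-0.06]],"angular":[[0,0,0]]}' >/dev/null
python3 lv.py .3
python3 -m jog '{"xyz":[[0,-0.26,-0.07]],"angular":[[0,0,0]]}' >/dev/null
python3 lv.py .3
python3 -m jog '{"xyz":[[0,-0.26,-0.08]],"angular":[[0,0,0]]}' >/dev/null
python3 lv.py 
python3 -m jog '{"xyz":[[0,-0.26,-0.09]],"angular":[[0,0,0]]}' >/dev/null
python3 lv.py
python3 -m jog '{"xyz":[[0,-0.26,-0.1]],"angular":[[0,0,0]]}' >/dev/null
python3 lv.py
python3 -m jog '{"xyz":[[0,-0.25,-0.11]],"angular":[[0,0,0]]}' >/dev/null
python3 lv.py
python3 -m jog '{"xyz":[[0,-0.24,-0.13]],"angular":[[0,0,0]]}' >/dev/null
python3 lv.py 
python3 -m jog '{"xyz":[[0,-0.23,-0.14]],"angular":[[0,0,0]]}' >/dev/null
python3 lv.py .65 
```

```text
t43.25 a=-0.015 r=109.8 resist=0.00 radial=1.07 Fx=-3.5 M=[-0.05  0.28 -0.16] w=27.8 pos [ 555.4 -153.4  221. ] turnfix [ 0.02  0.02 -0.07]
0.05 [-0.36  0.  ]
0.1 [-0.27 -0.02]
t43.55 a=0.119 r=109.5 resist=2.89 radial=2.46 Fx=-0.8 M=[ 0.83  0.2  -0.12] w=27.9 pos [ 555.  -168.   219.9] turnfix [-0.02  0.03 -0.07]
0.2 [-0.44 -0.04]
t43.65 a=0.172 r=109.3 resist=4.13 radial=1.66 Fx=-1.4 M=[ 0.89  0.12 -0.14] w=27.4 pos [ 554.9 -173.7  218.9] turnfix [-0.03  0.03 -0.07]
t43.75 a=0.227 r=109.3 resist=3.64 radial=1.54 Fx=-1.4 M=[ 0.84  0.13 -0.08] w=27.5 pos [ 554.8 -179.5  217.7] turnfix [-0.03  0.03 -0.07]
0.3 [-0.4  -0.07]
t43.85 a=0.281 r=109.2 resist=3.52 radial=1.48 Fx=-1.6 M=[ 0.85  0.07 -0.12] w=28.0 pos [ 554.7 -185.3  216.1] turnfix [-0.03  0.03 -0.07]
0.3 [-0.11  0.01]
t43.95 a=0.337 r=109.2 resist=3.89 radial=1.09 Fx=-1.3 M=[ 0.82  0.05 -0.04] w=27.7 pos [ 554.5 -191.1  214.3] turnfix [-0.03  0.02 -0.07]
t44.05 a=0.392 r=109.3 resist=3.30 radial=-1.20 Fx=-1.0 M=[ 0.92  0.07 -0.13] w=27.8 pos [ 554.4 -196.8  212.2] turnfix [-0.03  0.02 -0.07]
t44.15 a=0.448 r=109.4 resist=3.96 radial=-1.27 Fx=-0.2 M=[ 0.97  0.1  -0.12] w=27.5 pos [ 554.3 -202.4  209.8] turnfix [-0.04  0.01 -0.07]
t44.25 a=0.502 r=109.5 resist=4.56 radial=-1.38 Fx=-1.4 M=[ 1.04  0.13 -0.12] w=27.6 pos [ 554.2 -207.7  207.2] turnfix [-0.04  0.01 -0.07]
t44.35 a=0.556 r=109.7 resist=4.83 radial=-0.07 Fx=-1.2 M=[ 0.86  0.13 -0.13] w=27.7 pos [ 554.1 -212.8  204.4] turnfix [-0.04  0.01 -0.07]
t44.45 a=0.608 r=109.8 resist=6.26 radial=-0.66 Fx=-1.0 M=[ 1.04  0.2  -0.15] w=27.9 pos [ 554.  -217.8  201.3] turnfix [-0.04  0.01 -0.07]
0.65 [-0.19 -0.13]
```

```bash

python3 -m jog '{"xyz":[[0,-0.22,-0.15]],"angular":[[0,0,0]]}' >/dev/null
python3 lv.py 
python3 -m jog '{"xyz":[[0,-0.21,-0.17]],"angular":[[0,0,0]]}' >/dev/null
python3 lv.py
python3 -m jog '{"xyz":[[0,-0.2,-0.18]],"angular":[[0,0,0]]}' >/dev/null
python3 lv.py
python3 -m jog '{"xyz":[[0,-0.19,-0.19]],"angular":[[0,0,0]]}' >/dev/null
python3 lv.py
python3 -m jog '{"xyz":[[0,-0.17,-0.2]],"angular":[[0,0,0]]}' >/dev/null
python3 lv.py .95 1.0
```

```text
t44.55 a=0.660 r=110.0 resist=6.08 radial=-1.90 Fx=-2.3 M=[1.08 0.21 0.01] w=27.6 pos [ 554.  -222.5  198.1] turnfix [-0.05  0.01 -0.07]
t44.65 a=0.713 r=110.2 resist=5.81 radial=0.72 Fx=-2.5 M=[ 0.93  0.24 -0.08] w=27.4 pos [ 553.8 -227.1  194.6] turnfix [-0.04  0.   -0.07]
t44.75 a=0.765 r=110.5 resist=5.08 radial=0.28 Fx=-2.7 M=[ 0.99  0.27 -0.01] w=27.6 pos [ 553.8 -231.5  190.9] turnfix [-0.04  0.   -0.07]
t44.85 a=0.818 r=110.7 resist=6.45 radial=-0.50 Fx=-3.3 M=[0.97 0.28 0.03] w=27.8 pos [ 553.7 -235.8  186.9] turnfix [-0.04  0.   -0.07]
t44.95 a=0.870 r=111.0 resist=5.66 radial=0.41 Fx=-2.9 M=[0.76 0.36 0.  ] w=27.5 pos [ 553.6 -239.8  182.8] turnfix [-0.03  0.   -0.07]
0.95 [-0.23 -0.38]
1.0 [-0.15 -0.23]
```

Adding this run (1.36 mm lower) to the fit.

```bash
python3 - <<'E'
t=open('fit.py').read()
new="""
4 1 .119 2.89 2.46 .83
4 1 .172 4.13 1.66 .89
4 1 .227 3.64 1.54 .84
4 1 .281 3.52 1.48 .85
4 1 .337 3.89 1.09 .82
4 1 .392 3.30 -1.2 .92
4 1 .448 3.96 -1.27 .97
4 1 .502 4.56 -1.38 1.04
4 1 .556 4.83 -.07 .86
4 1 .608 6.26 -.66 1.04
4 1 .660 6.08 -1.90 1.08
4 1 .713 5.81 .72 .93
4 1 .765 5.08 .28 .99
4 1 .818 6.45 -.50 .97
4 1 .870 5.66 .41 .76\"\"\""""
i=t.rindex('"""');t=t[:i]+new.strip('\n').join(['\n',''])+t[i+3:]
t=t.replace("1:4.46,2:1.94,3:0","1:5.82,2:3.30,3:1.36,4:0")
j=t.index('for nm,y');t=t[:j]+"""
for nm,y in(("F",re),("M",Fy2*np.cos(a)+Fz*np.sin(a))):
 for only4 in(0,1):
  m=(run==4) if only4 else run>0
  r=[]
  G=np.arange(2,6,.1)
  for g in G:
    q=least_squares(lambda q:(y-mod([q[0],0,g,0],a))[m],[4]);r.append(2*q.cost)
  r=np.array(r);k=r.argmin();ok=G[r<r[k]*(1+4/m.sum())];print(nm,only4,round(G[k],2),"range",ok.min().round(2),ok.max().round(2),r[k].round(2))
"""
open('fit2.py','w').write(t)
E
python3 fit2.py
```

```text
M fit [ 0.19708351  0.04564941 -0.00772341] 0.13265956933307413
F 0 3.4 range 3.2 3.7 22.45
F 1 3.1 range 2.5 3.5 3.07
M 0 3.8 range 3.6 3.9 6.02
M 1 3.9 range 3.6 4.4 1.03
```

The bite is at about 3.6 mm, which predicts 60–64 N once down. Completing the flip.

```bash

python3 -m jog '{"xyz":[[0,-0.16,-0.22],[0,-0.15,-0.23],[0,-0.14,-0.24]],"angular":[[0,0,0],[0,0,0],[0,0,0]]}' >/dev/null
python3 lv.py 1.1 1.2
python3 -m jog '{"xyz":[[0,-0.12,-0.25],[0,-0.1,-0.26],[0,-0.09,-0.26]],"angular":[[0,0,0],[0,0,0],[0,0,0]]}' >/dev/null
python3 lv.py 1.3 1.4 1.5
```

```text
t45.25 a=1.031 r=112.0 resist=5.84 radial=0.25 Fx=-2.8 M=[ 0.74  0.34 -0.01] w=27.5 pos [ 553.4 -251.1  168.8] turnfix [-0.01  0.01 -0.07]
1.1 [-0.1  -0.38]
1.2 [-0.22 -0.5 ]
t45.55 a=1.192 r=113.3 resist=5.70 radial=-0.35 Fx=-1.7 M=[ 0.59  0.31 -0.02] w=27.7 pos [ 553.3 -260.2  153.1] turnfix [ 0.03  0.02 -0.07]
1.3 [-0.04 -0.62]
1.4 [-0.12 -0.54]
1.5 [-0.07 -0.55]
```

```bash

python3 -m jog '{"xyz":[[0,-0.06,-0.27],[0,-0.04,-0.27],[0,-0.03,-0.27]],"angular":[[0,0,0],[0,0,0],[0,0,0]]}' >/dev/null
python3 lv.py
python3 -m jog '{"xyz":[[0,-0.02,-0.27],[0,-0.01,-0.27]],"angular":[[0,0,0],[0,0,0]]}' >/dev/null
python3 lv.py
python3 -m jog '{"xyz":[[0,0,-0.27],[0,0.02,-0.2]],"angular":[[0,0,0],[0,0,0]]}' >/dev/null
python3 lv.py
```

```text
t45.85 a=1.348 r=114.6 resist=3.01 radial=2.20 Fx=-2.9 M=[ 0.14  0.36 -0.05] w=27.6 pos [ 553.2 -266.8  136.5] turnfix [ 0.09  0.03 -0.06]
t46.05 a=1.450 r=115.5 resist=3.61 radial=2.83 Fx=-3.8 M=[-0.19  0.42 -0.03] w=27.6 pos [ 553.2 -269.6  125.2] turnfix [ 0.12  0.04 -0.06]
t46.25 a=1.540 r=116.2 resist=3.47 radial=5.08 Fx=-2.8 M=[-0.39  0.36 -0.07] w=27.6 pos [ 553.1 -271.1  114.8] turnfix [ 0.15  0.04 -0.05]
```

```bash

python3 -m jog '{"xyz":[[0,0.02,-0.15],[0,0.02,-0.15]],"angular":[[0,0,0],[0,0,0]]}' >/dev/null
python3 lv.py
python3 - <<'E'
from h import *
i=capture("scene")[:,:,::-1]; crop(i,330,130,120,140,4,"pics/s8.png")
E
```

```text
t46.45 a=1.589 r=116.6 resist=26.01 radial=-1.70 Fx=-10.1 M=[0.42 1.47 0.08] w=27.7 pos [ 553.4 -271.6  109.1] turnfix [ 0.17  0.05 -0.05]
```

View pics/s8.png

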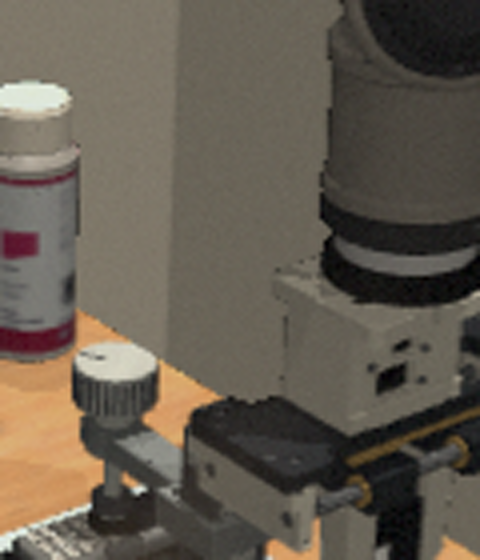

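The lever is on its stop (26 N). Opening and lifting clear, then checking.

```bash

python3 -m jog '{"xyz":[[0,0,0.1],[0,0,0],[0,0,0],[0,0,0],[0,-0.1,0.4],[0,-0.2,0.8],[0,-0.3,1],[0,-0.5,1],[0,-0.8,1],[0,-1,1]],"angular":[[0,0,0],[0,0,0],[0,0,0],[0,0,0],[0,0,0],[0,0,0],[0,0,0],[0,0,0],[0,0,0],[0,0,0]]}' -1
python3 -m jog '{"xyz":[[-0.5,-1,0.5],[-0.8,-1,0.5],[-0.8,-1,0],[-0.8,-1,0],[-0.8,-1,0],[-0.5,-0.5,0],[0,0,0],[0,0,0]],"angular":[[0,0,0],[0,0,0],[0,0,0],[0,0,0],[0,0,0],[0,0,0],[0,0,0],[0,0,0]]}'
python3 - <<'E'
from h import *
i=capture("scene")[:,:,::-1]; crop(i,320,170,130,140,4,"pics/s9.png")
i=capture("top")[:,:,::-1]; crop(i,255,140,120,110,5,"pics/t9.png")
E
```

```text
time: 47.5
tool_pos: [553.0, -325.1, 215.0]
tcp_rot: [3.132, 0.0, -0.007]
contact_force: [-0.4, -0.6, -0.2]
grip_width: 91.3
time: 48.3
tool_pos: [467.6, -441.9, 243.0]
tcp_rot: [3.126, -0.009, -0.007]
contact_force: [0.2, 0.2, 0.9]
grip_width: 92.0
```

View pics/s9.png

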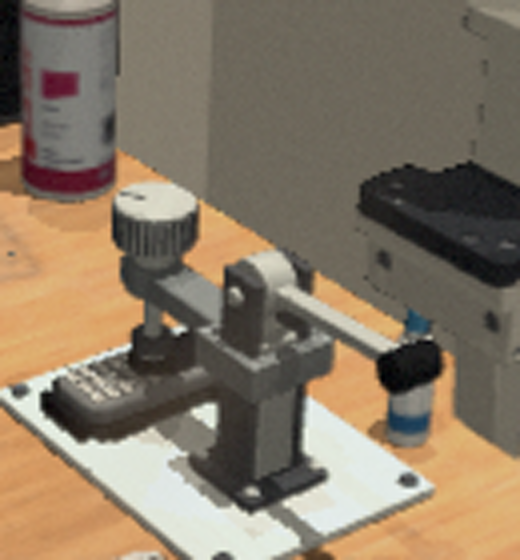

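View pics/t9.png

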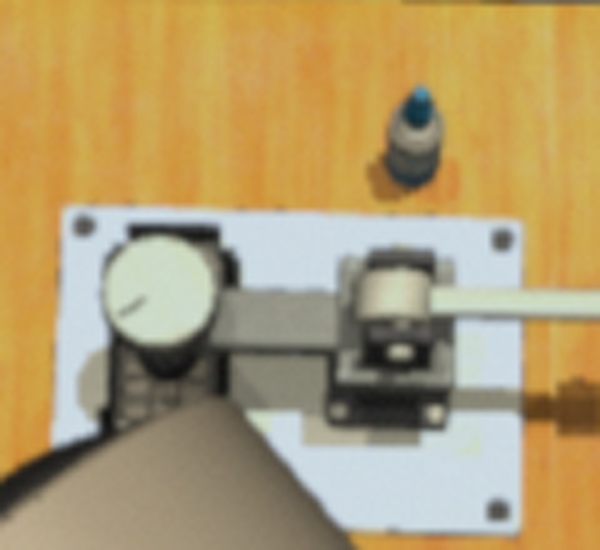

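The views show the lever flat, with its grip at (410,362) in the scene crop. The pad is on the phone and the bottle is standing. The nut's mark has moved from upper right to lower left, about 190°, which matches the turns I made, so the nut did not slip. Handing in.

```bash
python3 -c "
from plant import bot
o=bot.get_obs();print(o['time'],o['contact_force'].round(2),abs(o['dq']).max());print(bot.close_job())"
```

```text
48.4 [-0.68 -0.22  0.85] 0.008260243436531502
the job is handed in; nothing more can be done
None
```

The phone is clamped and the job is handed in at 48.4 s. The lever is fully down and stays there, and I estimate the pad holds the phone with about 60–64 N. The clamping force was never measured directly; it comes from where the lever began to bite.

- **Nut:** I screwed it clockwise about 3.33 rad (191°) in four grasps. After the first three turns I swung the lever part-way to feel for the bite, then returned it to its stop.
- **Bite:** on the final swing it began at about 0.45 rad, or 3.4–3.8 mm of sink. The two ways of fitting that last swing alone spread wider, 3.1 to 3.9 mm, which is 57–69 N and still inside 45–82 N.
- **Final checks:** pushing the lever down ended on its stop at 26 N. After release, the pictures show it flat, the pad on the phone, the glue bottle upright, and the nut's mark turned about 190° (no slip). The robot was clear of everything.
- **Lever at the start:** the lever stood at about 0.12 rad instead of 0 when I found it, so the first 1 rad of nut turning was done with it there. It was upright at its stop for all later turns.

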